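# Put the large vacuum fittings back in their fitted tray

## Task

Put the four fittings of the large vacuum flange set away in the blue tray: the big tee, the ball valve, the conical reducer (wide flange down) and the big ring clamp, each set down (not dropped) so that it lies flat and fully down in the foam recess cut to its shape. Leave the smaller tee and the smaller clamp, which belong to another set, where they are on the bench.

Things in the scene. Friction and masses are not known exactly. Their poses are not given: they have to be found in the camera images.
- tee: the large steel vacuum tee, 0.3 kg, lying on its three flanges (40 mm dia.): run 100 mm along y, branch to +x, tubes 26 mm dia., axes 20 mm up. Origin: underside, middle of the 70 x 100 mm outline; the run's axis is at x = -15 mm, the branch's end at x = +35 mm. The run's bare tube (|y| = 13 to 44 mm) can be gripped from above, closing along x.
- valve: steel ball valve, 0.42 kg, lying with its pipe along y, 104 mm long, flanges 40 mm dia.; square body in the middle 38 mm wide (x), 44 mm long, 40 mm high; on top a lever 15 mm wide with black grip, from the middle 50 mm towards +y, top at 57 mm. Origin: centre of underside. Grip the body's sides, closing along x.
- reducer: conical steel reducer, 0.24 kg, standing on its wide flange: 55 mm dia. at the foot, 29 mm at the neck, top flange 40 mm dia. and 5 mm thick, 40 mm high in all, dark bore in the top. Origin: centre of underside, z up; the same from every side. Grip the top flange.
- clamp: the large aluminium ring clamp, 0.13 kg, lying flat, 16 mm high: ring 52 mm outside, 37 mm inside dia.; ears, cross bolt and wing nut on its +y side (nut towards +x, out to x = 27 mm); y from -38 to +40 mm in all. Origin: underside, middle of that length; the ring's centre is at y = -8 mm, the bolt at y = +26 mm. Grip across the ring, closing along x.
- small_tee: look-alike of another set, stays on the bench: a smaller steel tee, run 80 mm along y, branch to +x, tubes 18 mm and flanges 30 mm dia., lying on its flanges. Origin: underside, middle of its 55 x 80 mm outline.
- small_clamp: look-alike of another set, stays on the bench: a smaller aluminium ring clamp, ring 41 mm outside dia., 61 mm long with its wing nut (+y side), 12.5 mm high, lying flat. Origin: underside, middle of its length.
- tee_insert: Fixed dark foam block 106 x 136 x 14 mm, one of four 2 by 2 in a blue tray (rim 19 mm over the bench); their places swap. Origin: centre of underside (6 mm over the bench). 6 mm deep recess (light grey floor 8 mm above origin), about 8 mm larger all round than the part: T-shaped, run along y, branch to +x; the seated tee's origin and axes match the block's, 8 mm up.
- valve_insert: Fixed dark foam block 106 x 136 x 14 mm, one of four 2 by 2 in a blue tray (rim 19 mm over the bench); their places swap. Origin: centre of underside (6 mm over the bench). 6 mm deep recess (light grey floor 8 mm above origin), about 8 mm larger all round than the part: a rectangle, 120 mm along y by 56 mm, for the valve (pipe along y, lever to either end).
- reducer_insert: Fixed dark foam block 106 x 136 x 14 mm, one of four 2 by 2 in a blue tray (rim 19 mm over the bench); their places swap. Origin: centre of underside (6 mm over the bench). 6 mm deep recess (light grey floor 8 mm above origin), about 8 mm larger all round than the part: a circle of 71 mm dia. in the middle, for the reducer.
- clamp_insert: Fixed dark foam block 106 x 136 x 14 mm, one of four 2 by 2 in a blue tray (rim 19 mm over the bench); their places swap. Origin: centre of underside (6 mm over the bench). 6 mm deep recess (light grey floor 8 mm above origin), about 8 mm larger all round than the part: keyhole-shaped: 68 mm circle at y = -8 mm, bay for the nut at +y; the seated clamp's origin and axes match the block's.
There are look-alikes about, which are no part of the job. Leave any green or orange look-alike of the clamp_insert alone.

How it is judged:
By the outcome, as a careful person would: the job done as asked, in the order asked, and still so for the second after the job is handed in, with the robot touching nothing.
It also fails if it takes over 99 s, if anything falls off the work surface, if the arm or the gripper's body presses on something with over 40 N, if the wrist force passes 120 N, or if a joint passes its speed limit or range.

## Robot

A 6-joint arm with a two-finger parallel gripper is mounted at the origin on the work surface. World frame = base frame: x ahead of the robot, y to its left, z up, the work surface at z = 0. Lengths are in m, angles in rad, forces in N, time in s.
With the tool pointing down it reaches from about 0.35 to 0.775 m from the base axis. Payload 5.5 kg.
Tool frame: the origin (TCP) lies between the finger pads; the fingertips stand 19 mm ahead of it and the grasp point (between the pads) is the TCP (env.tcp_to_tips is the distance from the TCP to the fingertips, in m); z points along the fingers, y is the direction in which the jaws open and shut (so a half turn about z gives the same grasp; the last joint's range is limited). The gripper opens to 85 mm and grips with 20 to 120 N. Pads are 22 mm wide; open, the fingers measure 114 mm over their backs; the gripper's body (76 mm by 85 mm) begins 54 mm behind the grasp point. The pads swing forward as they close: fully open they stand 13 mm farther back than shut.
Start: joints at [-1.458, 0.313, 0.046, 1.304, 0, 1.431], TCP at [0.144, -0.557, 0.25] pointing down, gripper open.
Joint ranges: [-2.76, 2.76], [-0.86, 1.69], [-1.03, 1.26], [-2.2, 2.34], [-1.47, 1.5], [-3.14, 3.14]. Speed limits (rad/s): [2.57, 2.57, 3.14, 3.14, 3.14, 3.14].

## Interface

Orientations are given as a unit quaternion [w, x, y, z].
In Python, from workcell import env, eyes, job gives the robot as it stands. The module is installed in compiled form; this text tells all that it offers.
- The arm moves only by the tool move_arm, never from a script. Its argument "commands" is a list of rows, each a list of 3 entries, a list of its own where there are three numbers: the shift along the world's x, y, z as a fraction of full scale, then the turn, a rotation vector about the world's x, y, z as a fraction of full scale, then the gripper command: -1 is shut, 1 is fully open, values between are in proportion. In form: [[[x, y, z], [wx, wy, wz], gripper], ...]. A call has 1 to 5 rows; each row shifts and turns the commanded pose from where the row before left it; what a row does not reach is not made up. Full scale, the value 1, is 0.04 m for a shift and 8 degrees for a turn. A row lasts 1/10 s, in which the tool goes at most 50 mm and 8.59 degrees, less where a joint would pass 70% of its speed; a pose out of reach is approached as far as the arm can. A call with a number of a shift or a turn outside -1 to 1 is refused whole. A call with a gripper value outside its range is refused whole. The fingers move at their own pace and stop on an object; "newtons" is the grip in N (left out, the last holds). Time passes only in rows, so rows that do not move let the fingers close. It gives the time, the measured TCP pose, the force and the opening at its end, in the units of the state.
- env.get_state(): the state, without advancing time (a new reading comes with each control period).
- eyes.read_camera(name): name is "side" or "top"; returns a dict with "frame" (480x640x3 uint8, red, green, blue), "mtx" (3x3 intrinsics, pixels), "camera_from_world" (4x4, takes a point from world to camera coordinates). Camera axes: x right, y down, z forward; pixel columns grow to the right and rows downward; lengths in m; the calibration is good to about 2 mm. A picture is of the moment at which its call begins. There is no depth.
- job.hand_in(): hands the job in, once; it reports no verdict.
The state is a dict: "clock": time; "joint_pos": joint angles; "qvel": joint speeds; "tau": joint torques, N m; "tcp_pos": TCP position; "orientation": TCP orientation; "wrist_force": force on the tool from outside, world axes, zero at the start; "ft_torque": the same for the moment, N m; "finger_gap": finger opening in m.
Only numpy, scipy, OpenCV 4.12 (cv2) and the standard library are available. Lean on these libraries where they do the work, as an engineer would, in place of code of your own. Each camera call takes 0.05 s, during which the arm holds its last target.

## Working session

There is one attempt and no reset: what is moved stays moved. The work goes in short steps, Python scripts to look and compute and a tool call to move; the robot and the scene stay as the last step left them, time stands still between calls to the robot, and variables do not carry over. Pictures are saved under pics/ and viewed, and the job is handed in when it is done.

Besides the shell and the picture viewer there is one more tool, called after ">>>" by a JSON object that holds its "op" and its "data". move_arm: Moves the arm, as the interface text tells. Its arguments: {"type":"object","properties":{"commands":{"type":"array","items":{"type":"array"}},"newtons":{"type":"number"}},"required":["commands"]}

```bash
mkdir -p pics; ls; python3 - <<'E'
from workcell import env, eyes, job
import cv2, numpy as np
print(env.get_state())
for n in("top","side"):
    c=eyes.read_camera(n); cv2.imwrite(f"pics/{n}0.png",c["frame"][:,:,::-1]); print(n,c["mtx"].round(1).tolist(),c["camera_from_world"].round(4).tolist())
E
```

```text
pics
{'clock': 0.0, 'joint_pos': array([-1.45757595e+00,  3.13997415e-01,  4.49912092e-02,  1.30358141e+00,
       -8.16403925e-06,  1.43120260e+00]), 'qvel': array([ 0.00079742,  0.00110516, -0.00064098,  0.00121248, -0.00084697,
        0.00112966]), 'tau': array([-5.89926967e-04, -4.80625033e+01,  2.98532653e+01,  1.91533560e-02,
       -2.16395433e-04, -1.74462343e-06]), 'tcp_pos': array([ 0.14376356, -0.55625912,  0.24941553]), 'orientation': array([-8.95619079e-04,  9.92020863e-01,  1.26070638e-01,  7.72854819e-06]), 'wrist_force': array([ 0.66435189, -0.08231957, -0.07104025]), 'ft_torque': array([-0.00552331, -0.00544582, -0.0018096 ]), 'finger_gap': 0.08523730129954078}
top [[550.7, 0.0, 316.3], [0.0, 550.7, 253.1], [0.0, 0.0, 1.0]] [[0.0003, -1.0, 0.0054, -0.0152], [-0.9995, -0.0004, -0.0306, 0.4195], [0.0306, -0.0054, -0.9995, 1.1908], [0.0, 0.0, 0.0, 1.0]]
side [[590.4, 0.0, 316.0], [0.0, 590.4, 240.0], [0.0, 0.0, 1.0]] [[-0.9968, -0.0801, -0.002, 0.437], [-0.0578, 0.7357, -0.6749, 0.101], [0.0555, -0.6726, -0.7379, 1.2065], [0.0, 0.0, 0.0, 1.0]]
```

View pics/top0.png

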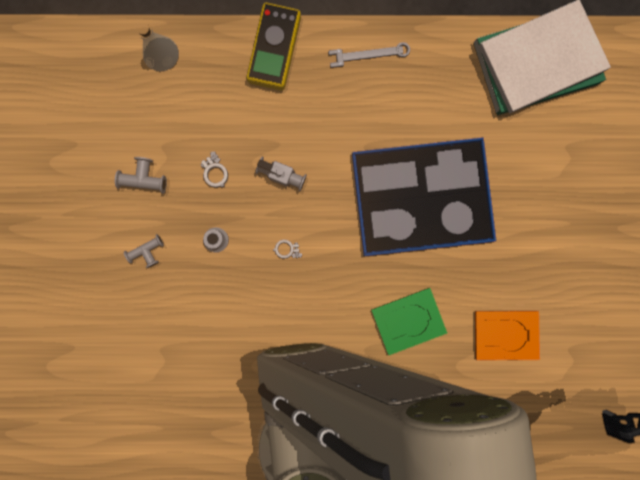

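View pics/side0.png

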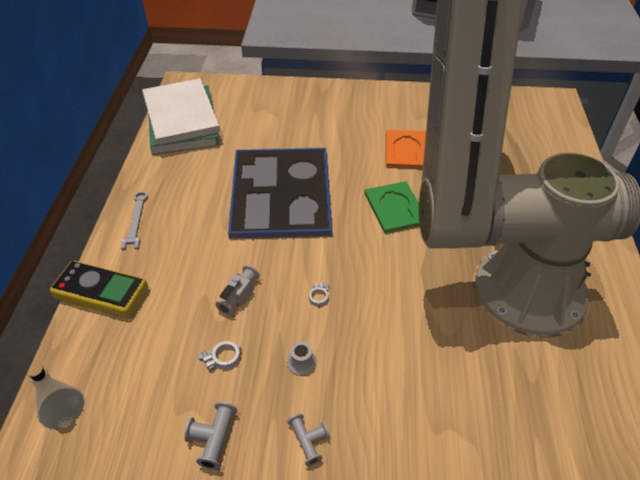

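The top view shows the big tee (141,177), big clamp (214,172), valve (281,174), reducer (214,239), small tee (145,250), small clamp (288,250) and the tray (425,197). The green (408,320) and orange (507,335) decoys are to be left alone. The left pair of tees and clamps is separated by size. I'll confirm in enlarged crops.

```bash
cat > h.py <<'E'
import numpy as np, cv2
from workcell import env, eyes, job
def cam(n):
    return eyes.read_camera(n)
def ray(c,px,z):
    M=c["camera_from_world"];R=M[:3,:3];t=M[:3,3]
    o=-R.T@t; d=R.T@np.linalg.solve(c["mtx"],[px[0],px[1],1.]); return o+d*(z-o[2])/d[2]
def proj(c,p):
    M=c["camera_from_world"];q=c["mtx"]@(M[:3,:3]@np.asarray(p)+M[:3,3]);return q[:2]/q[2]
E
python3 - <<'E'
from h import *
c=cv2.imread("pics/top0.png")
cv2.imwrite("pics/cropA.png",cv2.resize(c[140:275,110:310],None,fx=4,fy=4,interpolation=cv2.INTER_CUBIC))
cv2.imwrite("pics/cropB.png",cv2.resize(c[130:265,345:500],None,fx=4,fy=4,interpolation=cv2.INTER_CUBIC))
E
```

```text
(no output)
```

View pics/cropA.png

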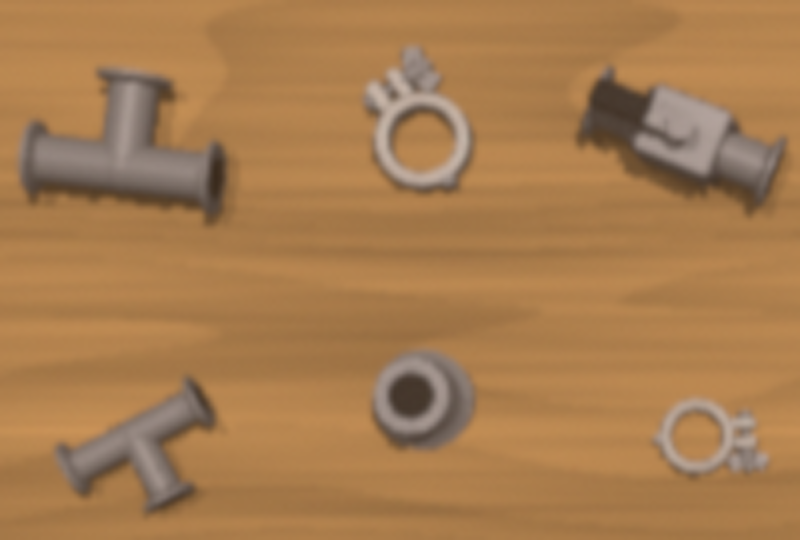

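View pics/cropB.png

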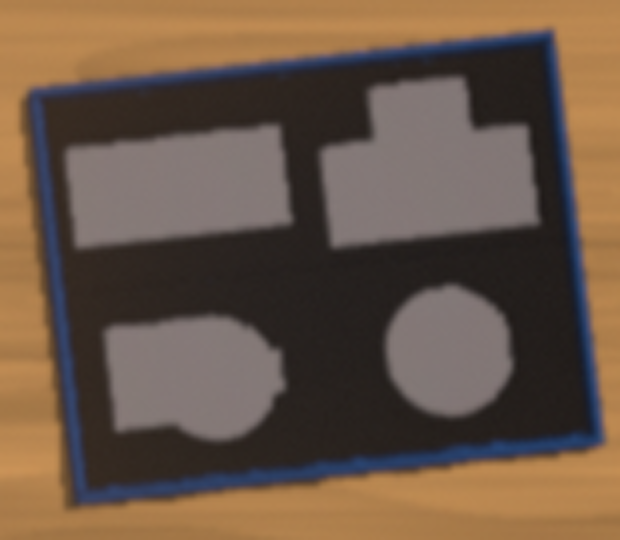

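```bash
python3 - <<'E'
from h import *
im=cv2.imread("pics/top0.png"); hsv=cv2.cvtColor(im,cv2.COLOR_BGR2HSV)
c=dict(np.load("c.npz")) if 0 else cam("top")
for k,(p) in dict(tee=(141,177),clamp=(205,178),wood=(240,210),valve=(292,171),recess=(390,177),foam=(420,215),shadow=(140,193),green=(408,320)).items(): print(k,hsv[p[1],p[0]],end=' ')
m=((hsv[:,:,1]<75)).astype(np.uint8)*255
m[:,500:]=0;m[270:]=0;m[:135]=0
n,l,st,ce=cv2.connectedComponentsWithStats(m)
print()
for i in range(1,n):
    if st[i,4]>60:
        cs,_=cv2.findContours((l==i).astype(np.uint8),0,1)
        q=max(cs,key=cv2.contourArea); r=cv2.minAreaRect(q)
        z=.014 if ce[i,0]>345 else .02
        b=cv2.boxPoints(r); print(st[i],ce[i].round(1),"ctr",ray(c,r[0],z)[:2].round(4),[ray(c,x,z)[:2].round(3).tolist() for x in b])
v=cv2.cvtColor(m[130:275,110:500],cv2.COLOR_GRAY2BGR)
cv2.imwrite("pics/mask.png",cv2.resize(v,None,fx=2,fy=2,interpolation=0))
E
```

```text
tee [ 10  33 160] clamp [ 12  45 182] wood [ 16 143 185] valve [ 10  51 104] recess [  2  25 133] foam [ 9 46 39] shadow [ 15 144 172] green [ 61 143 136] 
[352 137 138 119 319] [405.3 171.8] ctr [ 0.5427 -0.247 ] [[0.64, -0.09], [0.674, -0.379], [0.446, -0.403], [0.412, -0.116]]
[  355   142   137   111 10794] [428.9 196.1] ctr [ 0.5442 -0.2466] [[0.635, -0.098], [0.668, -0.371], [0.453, -0.395], [0.421, -0.123]]
[201 152  27  35 382] [213.5 169.3] ctr [0.5952 0.2077] [[0.613, 0.249], [0.64, 0.206], [0.578, 0.167], [0.551, 0.209]]
[115 158  50  34 773] [139.6 177. ] ctr [0.5916 0.3647] [[0.564, 0.421], [0.631, 0.414], [0.619, 0.308], [0.552, 0.315]]
[265 162  41  27 555] [284.6 174.8] ctr [0.5884 0.0528] [[0.586, 0.099], [0.622, 0.085], [0.591, 0.007], [0.555, 0.021]]
[204 228  24  24 388] [215.9 239.3] ctr [0.4488 0.2023] [[0.449, 0.237], [0.484, 0.203], [0.448, 0.167], [0.414, 0.202]]
[124 236  39  31 423] [144.2 251.5] ctr [0.4166 0.3514] [[0.42, 0.399], [0.457, 0.326], [0.413, 0.303], [0.376, 0.377]]
[274 240  28  18 213] [288.5 249.6] ctr [0.429 0.047] [[0.447, 0.076], [0.447, 0.018], [0.411, 0.018], [0.411, 0.076]]
```

View pics/mask.png

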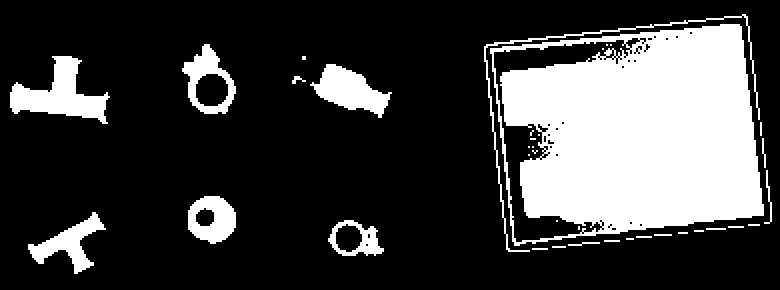

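```bash
python3 - <<'E'
from h import *
c=cam("top"); im=np.ascontiguousarray(c["frame"][:,:,::-1]); hsv=cv2.cvtColor(im,cv2.COLOR_BGR2HSV)
# recesses
m=((hsv[:,:,2]>85)&(hsv[:,:,1]<75)).astype(np.uint8)*255
t=np.zeros_like(m); t[148:246,356:492]=m[148:246,356:492]
cs,_=cv2.findContours(t,0,1)
for q in cs:
    if cv2.contourArea(q)<300: continue
    r=cv2.minAreaRect(q); M=cv2.moments(q); b=cv2.boxPoints(r); w=np.array([ray(c,p,.014)[:2] for p in b])
    print("rec",r[0],"ctr",w.mean(0).round(4),"sides",np.linalg.norm(w[1]-w[0]).round(4),np.linalg.norm(w[2]-w[1]).round(4),"ang",np.degrees(np.arctan2(*(w[1]-w[0])[::-1])).round(1),"centroid",ray(c,(M['m10']/M['m00'],M['m01']/M['m00']),.014)[:2].round(4))
# tray
bl=((hsv[:,:,0]>100)&(hsv[:,:,0]<130)&(hsv[:,:,1]>110)).astype(np.uint8)*255; bl[:130]=0;bl[270:]=0
q=cv2.convexHull(np.argwhere(bl>0)[:,::-1].astype(np.int32)); r=cv2.minAreaRect(q); w=np.array([ray(c,p,.019)[:2] for p in cv2.boxPoints(r)])
print("tray",w.round(4).tolist(),w.mean(0).round(4))
# tee axes
m2=(hsv[:,:,1]<75)
def mid(cols,r0,r1):
    P=[]
    for x in cols:
        rr=np.where(m2[r0:r1,x])[0]+r0; P.append((x,rr.mean(),len(rr)))
    return P
A=mid(range(122,133),160,196)+mid(range(150,159),168,196)
print([a[2] for a in A])
P=np.array([ray(c,(a[0],a[1]),.02)[:2] for a in A])
B=[]
for y in range(163,172):
    xx=np.where(m2[y,128:160])[0]+128; B.append(ray(c,(xx.mean(),y),.02)[:2])
B=np.array(B)
k=np.polyfit(P[:,1],P[:,0],1); k2=np.polyfit(B[:,0],B[:,1],1)
y=(k2[0]*k[1]+k2[1])/(1-k2[0]*k[0]); x=k[0]*y+k[1]
print("tee junction",x,y,"run yaw",-np.degrees(np.arctan(k[0])),"branch yaw",np.degrees(np.arctan(k2[0])))
# reducer: dark bore top z .04 ; outline
m3=m2.astype(np.uint8)*255
# clamp hole, reducer hole
for nm,(x0,x1,y0,y1),z in (("clamp",(195,235,145,195),.008),("red",(200,232,225,256),.04)):
    s=m3[y0:y1,x0:x1]; cs,h=cv2.findContours(s,cv2.RETR_CCOMP,1)
    for i,q in enumerate(cs):
        M=cv2.moments(q)
        if M['m00']>15: p=(M['m10']/M['m00']+x0,M['m01']/M['m00']+y0); print(nm,"hole" if h[0][i][3]>=0 else "out",M['m00'],p,ray(c,p,z)[:2].round(4))
for px in ((113.5+7-8+110-110+110-2.5,0),): pass
# valve
v=((hsv[:,:,1]<75)&(hsv[:,:,2]>150)).astype(np.uint8)*255
s=v[155:195,255:312]; cs,_=cv2.findContours(s,0,1)
for q in cs:
    if cv2.contourArea(q)>20: r=cv2.minAreaRect(q+np.array([255,155])); print("valve",r,[ray(c,p,.04)[:2].round(3).tolist() for p in cv2.boxPoints(r)],ray(c,r[0],.04).round(4))
cv2.imwrite("pics/valve.png",np.hstack([cv2.resize(im[155:195,255:312],None,fx=7,fy=7,interpolation=2),cv2.cvtColor(cv2.resize(s,None,fx=7,fy=7,interpolation=0),8)]))
E
```

```text
rec (393.0, 224.0) ctr [ 0.4824 -0.181 ] sides 0.0954 0.0651 ang -90.0 centroid [ 0.4834 -0.1798]
rec (457.0, 217.0) ctr [ 0.4977 -0.32  ] sides 0.0652 0.0696 ang -89.9 centroid [ 0.497  -0.3194]
rec (388.7804870605469, 176.02438354492188) ctr [ 0.5868 -0.1723] sides 0.1187 0.0559 ang -83.6 centroid [ 0.5867 -0.1721]
rec (450.973388671875, 169.01731872558594) ctr [ 0.6023 -0.3076] sides 0.114 0.0855 ang -83.4 centroid [ 0.5957 -0.308 ]
tray [[0.6351, -0.0928], [0.6696, -0.3752], [0.4465, -0.3998], [0.4127, -0.119]] [ 0.541  -0.2467]
[11, 11, 11, 10, 11, 11, 11, 11, 11, 11, 11, 11, 11, 11, 11, 11, 11, 11, 11, 11]
tee junction 0.5737085425874483 0.3627382308531207 run yaw -6.516984365425748 branch yaw -4.165787171774148
clamp out 547.0 (214.17032297379646, 171.26965265082268) [0.5978 0.2076]
clamp hole 235.5 (215.38499646142958, 174.61500353857042) [0.5904 0.2049]
red out 418.5 (215.38868976503386, 239.18916766228594) [0.4478 0.1984]
red hole 76.5 (212.1350762527233, 238.2657952069717) [0.4497 0.2053]
valve ((280.39654541015625, 171.7586212158203), (18.383838653564453, 15.969799041748047), 21.801406860351562) [[0.583, 0.086], [0.614, 0.073], [0.6, 0.037], [0.568, 0.05]] [0.5911 0.0614 0.04  ]
```

View pics/valve.png

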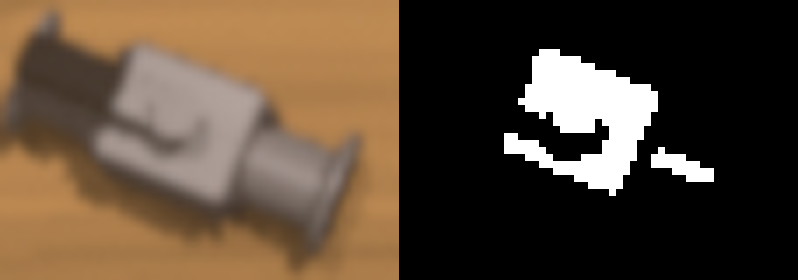

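Measured so far, each checked against the given sizes:

| Item | Position (x, y) | Yaw |
|---|---|---|
| Tee junction | (0.574, 0.363) | -6.2° |
| Valve | (0.589, 0.060) | -21° |
| Reducer | (0.450, 0.205) | n/a |
| Clamp ring centre | (0.590, 0.205) | about -57° |
| Tray blocks | n/a | 6.8° |

The recesses sit at valve top-left, tee top-right, clamp bottom-left and reducer bottom-right. I'll start with the tee.

>>> {"op": "move_arm", "data": {"commands": [[[0.77, 1, 0], [0, 0, 0.6], 1], [[0.77, 1, 0], [0, 0, 0.6], 1], [[0.77, 1, 0], [0, 0, 0.6], 1], [[0.77, 1, 0], [0, 0, 0.6], 1], [[0.77, 1, 0], [0, 0, 0.6], 1]], "newtons": 80}}

```text
clock: 0.7
tcp_pos: [0.297, -0.357, 0.2502]
orientation: [0.0, 0.944, 0.331, 0.0]
wrist_force: [0.6, -0.1, -0.3]
finger_gap: 0.0857
```

>>> {"op": "move_arm", "data": {"commands": [[[0.77, 1, 0], [0, 0, 0.6], 0.2], [[0.77, 1, 0], [0, 0, 0.6], 0.2], [[0.77, 1, 0], [0, 0, 0.6], 0.2], [[0.77, 1, 0], [0, 0, 0.6], 0.2], [[0.27, 0.95, 0], [0, 0, 0.6], 0.2]]}}

```text
clock: 1.2
tcp_pos: [0.4312, -0.1604, 0.2503]
orientation: [0.0, 0.854, 0.521, 0.001]
wrist_force: [1.0, -0.3, -0.2]
finger_gap: 0.0513
```

>>> {"op": "move_arm", "data": {"commands": [[[0.27, 0.95, 0], [0, 0, 0.6], 0.2], [[0.27, 0.95, 0], [0, 0, 0.6], 0.2], [[0.27, 0.95, 0], [0, 0, 0.6], 0.2], [[0.27, 0.95, 0], [0, 0, 0.6], 0.2], [[0.27, 0.95, 0], [0, 0, 0.3], 0.2]]}}

```text
clock: 1.7
tcp_pos: [0.4832, 0.0295, 0.2503]
orientation: [0.0, 0.742, 0.671, 0.0]
wrist_force: [0.4, -0.3, -0.1]
finger_gap: 0.0512
```

>>> {"op": "move_arm", "data": {"commands": [[[0.27, 0.95, 0], [0, 0, 0], 0.2], [[0.27, 0.95, 0], [0, 0, 0], 0.2], [[0.27, 0.95, 0], [0, 0, 0], 0.2], [[0.27, 0.95, 0], [0, 0, 0], 0.2], [[0, 0, 0], [0, 0, 0], 0.2]]}}

```text
clock: 2.2
tcp_pos: [0.527, 0.1837, 0.2497]
orientation: [-0.0, 0.741, 0.672, 0.001]
wrist_force: [-0.2, 1.0, -0.0]
finger_gap: 0.0511
```

>>> {"op": "move_arm", "data": {"commands": [[[0.27, 0.93, 0], [0, 0, 0], 0.2], [[0.27, 0.93, 0], [0, 0, 0], 0.2], [[0.27, 0.93, -1], [0, 0, -0.07], 0.2], [[0.27, 0.93, -1], [0, 0, 0], 0.2], [[0, 0, -1], [0, 0, 0], 0.2]]}}

```text
clock: 2.7
tcp_pos: [0.5687, 0.3242, 0.1375]
orientation: [0.0, 0.745, 0.667, 0.002]
wrist_force: [1.0, -0.3, -0.5]
finger_gap: 0.051
```

```bash
python3 - <<'E'
from h import *
c=cam("side"); print(env.get_state()["tcp_pos"])
cv2.imwrite("pics/s1.png",cv2.resize(c["frame"][330:480,100:300,::-1],None,fx=4,fy=4))
E
```

```text
[0.56383383 0.32068527 0.12900039]
```

View pics/s1.png

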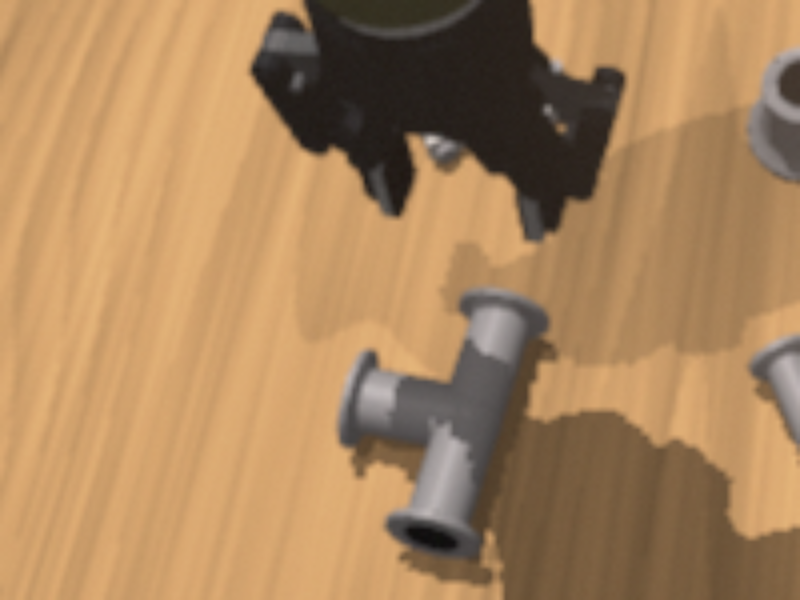

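The tee is free below the open fingers. I still need about +7 mm x and +12 mm y before going down.

>>> {"op": "move_arm", "data": {"commands": [[[0.17, 0.31, -0.5], [0, 0, 0], 0.2], [[0, 0, -0.6], [0, 0, 0], 0.2], [[0, 0, 0], [0, 0, 0], 0.2]]}}

```text
clock: 3.05
tcp_pos: [0.572, 0.3315, 0.0915]
orientation: [-0.001, 0.746, 0.666, -0.003]
wrist_force: [-0.5, -0.4, 0.0]
finger_gap: 0.0513
```

>>> {"op": "move_arm", "data": {"commands": [[[0, 0.04, -0.5], [0, 0, 0], 0.2], [[0, 0, -0.5], [0, 0, 0], 0.2], [[0, 0, -0.4], [0, 0, 0], 0.2], [[0, 0, 0], [0, 0, 0], 0.2], [[0, 0, 0], [0, 0, 0], 0.2]]}}

```text
clock: 3.55
tcp_pos: [0.5746, 0.3344, 0.04]
orientation: [0.0, 0.746, 0.666, 0.0]
wrist_force: [-0.6, -0.1, 0.4]
finger_gap: 0.0514
```

>>> {"op": "move_arm", "data": {"commands": [[[-0.1, -0.03, -0.33], [0, 0, 0], 0.2], [[0, 0, 0], [0, 0, 0], 0.2], [[0, 0, 0], [0, 0, 0], -0.6], [[0, 0, 0], [0, 0, 0], -0.8], [[0, 0, 0], [0, 0, 0], -1]]}}

```text
clock: 4.05
tcp_pos: [0.5711, 0.334, 0.027]
orientation: [0.001, 0.746, 0.666, 0.001]
wrist_force: [-0.0, -2.2, 6.3]
finger_gap: 0.0234
```

>>> {"op": "move_arm", "data": {"commands": [[[0, 0, 0], [0, 0, 0], -1], [[0, 0, 0], [0, 0, 0], -1], [[0, 0, 0], [0, 0, 0], -1]]}}

```text
clock: 4.35
tcp_pos: [0.5712, 0.3341, 0.027]
orientation: [0.001, 0.746, 0.666, 0.001]
wrist_force: [-1.0, -0.1, 6.3]
finger_gap: 0.0235
```

The gap reads 23.5 mm on a 26 mm tube and the upward force is 6 N, so the grip may be above the tube's equator. I'll look before lifting.

```bash
python3 - <<'E'
from h import *
c=cam("side"); print(env.get_state()["tcp_pos"])
cv2.imwrite("pics/s2.png",cv2.resize(c["frame"][360:480,150:270,::-1],None,fx=5,fy=5,interpolation=2))
print(proj(c,(.5711,.334,.027)), proj(c,(.5711,.334,.008)))
E
```

```text
[0.57111443 0.33407009 0.0270211 ]
[221.52261386 415.58479314] [222.85952222 420.65520325]
```

View pics/s2.png

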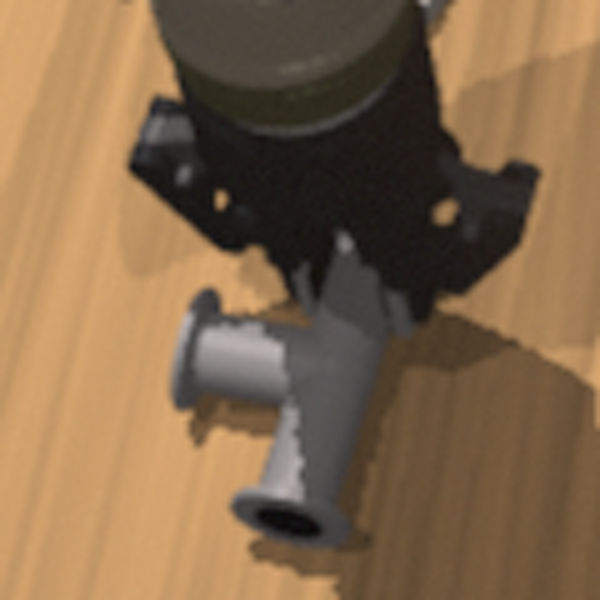

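The fingers straddle the tube with their tips well down its sides. I'll try a small lift.

>>> {"op": "move_arm", "data": {"commands": [[[0, 0, 0.2], [0, 0, 0], -1], [[0, 0, 0.2], [0, 0, 0], -1], [[0, 0, 0.2], [0, 0, 0], -1], [[0, 0, 0], [0, 0, 0], -1], [[0, 0, 0], [0, 0, 0], -1]]}}

```text
clock: 4.9
tcp_pos: [0.5703, 0.3339, 0.0495]
orientation: [0.0, 0.746, 0.666, 0.0]
wrist_force: [0.2, -0.2, -3.3]
finger_gap: 0.0234
```

```bash
python3 - <<'E'
from h import *
c=cam("side"); s=env.get_state();print(s["tcp_pos"],s["wrist_force"],s["ft_torque"],s["finger_gap"])
cv2.imwrite("pics/s3.png",cv2.resize(c["frame"][360:480,150:270,::-1],None,fx=5,fy=5,interpolation=2))
E
```

```text
[0.56996024 0.33373536 0.04907866] [-0.54598964 -0.67613922 -3.05769132] [-0.15967117  0.02182986 -0.01402968] 0.023349309677023578
```

View pics/s3.png

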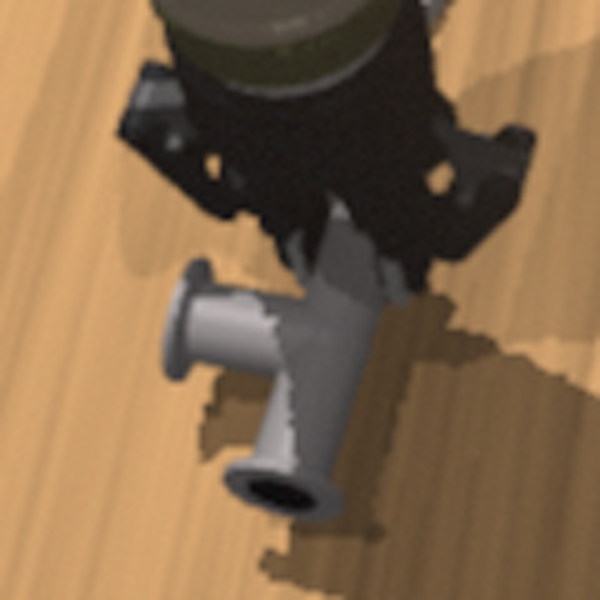

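The tee is held level (3 N of load fits 0.3 kg). I'll lift and carry it to the tray.

>>> {"op": "move_arm", "data": {"commands": [[[0, 0, 0.8], [0, 0, 0], -1], [[0, 0, 0.8], [0, 0, 0], -1], [[0, -0.5, 0.6], [0, 0, 0], -1], [[0, -0.9, 0.3], [0, 0, 0.33], -1], [[0, -0.9, 0], [0, 0, 0.33], -1]]}}

```text
clock: 5.45
tcp_pos: [0.5713, 0.2418, 0.1515]
orientation: [0.001, 0.713, 0.701, 0.002]
wrist_force: [0.3, 0.2, -4.0]
finger_gap: 0.0231
```

>>> {"op": "move_arm", "data": {"commands": [[[0, -0.9, 0], [0, 0, 0.33], -1], [[0, -0.9, 0], [0, 0, 0.33], -1], [[0, -0.9, 0], [0, 0, 0.33], -1], [[0, -0.9, 0], [0, 0, 0], -1], [[0, -0.9, 0], [0, 0, 0], -1]]}}

```text
clock: 5.95
tcp_pos: [0.5697, 0.0603, 0.1489]
orientation: [-0.0, 0.664, 0.747, -0.0]
wrist_force: [0.1, 0.8, -3.0]
finger_gap: 0.0233
```

>>> {"op": "move_arm", "data": {"commands": [[[0, -0.9, 0], [0, 0, 0], -1], [[0, -0.9, 0], [0, 0, 0], -1], [[0, -0.9, 0], [0, 0, 0], -1], [[0, -0.9, 0], [0, 0, 0], -1], [[0, -0.9, 0], [0, 0, 0], -1]]}}

```text
clock: 6.45
tcp_pos: [0.5697, -0.1196, 0.1489]
orientation: [-0.0, 0.664, 0.747, -0.0]
wrist_force: [0.5, -0.3, -3.2]
finger_gap: 0.0237
```

>>> {"op": "move_arm", "data": {"commands": [[[0.1, -0.9, 0], [0, 0, 0], -1], [[0.1, -0.9, 0], [0, 0, 0], -1], [[0.1, -0.7, 0], [0, 0, 0], -1], [[0, -0.4, 0], [0, 0, 0], -1], [[0, 0, 0], [0, 0, 0], -1]]}}

```text
clock: 6.95
tcp_pos: [0.5818, -0.2362, 0.1486]
orientation: [-0.0, 0.665, 0.746, -0.0]
wrist_force: [-0.5, 0.9, -3.7]
finger_gap: 0.0235
```

>>> {"op": "move_arm", "data": {"commands": [[[0.1, -0.9, 0], [0, 0, 0], -1], [[0.12, -0.9, 0], [0, 0, 0], -1], [[0, -0.76, -0.7], [0, 0, 0], -1], [[0, 0, -0.7], [0, 0, 0], -1], [[0, 0, -0.5], [0, 0, 0], -1]]}}

```text
clock: 7.45
tcp_pos: [0.59, -0.3356, 0.0709]
orientation: [-0.002, 0.665, 0.747, 0.0]
wrist_force: [-0.3, 0.5, -4.3]
finger_gap: 0.0235
```

>>> {"op": "move_arm", "data": {"commands": [[[0, 0, 0], [0, 0, 0], -1], [[0, 0, 0], [0, 0, 0], -1]]}}

```text
clock: 7.65
tcp_pos: [0.5908, -0.3351, 0.0732]
orientation: [-0.001, 0.664, 0.748, 0.0]
wrist_force: [0.1, -0.4, -2.5]
finger_gap: 0.0231
```

```bash
python3 - <<'E'
from h import *
c=cam("side"); s=env.get_state();print(s["tcp_pos"],s["wrist_force"],s["orientation"])
cv2.imwrite("pics/s4.png",cv2.resize(c["frame"][120:260,210:350,::-1],None,fx=4,fy=4,interpolation=2))
c=cam("top")
cv2.imwrite("pics/t4.png",cv2.resize(c["frame"][130:265,345:500,::-1],None,fx=4,fy=4,interpolation=2))
E
```

```text
[ 0.59162439 -0.33581319  0.07440824] [ 0.67582973 -0.70194225 -2.56126095] [4.65599753e-04 6.63955664e-01 7.47771773e-01 1.85658212e-04]
```

View pics/s4.png

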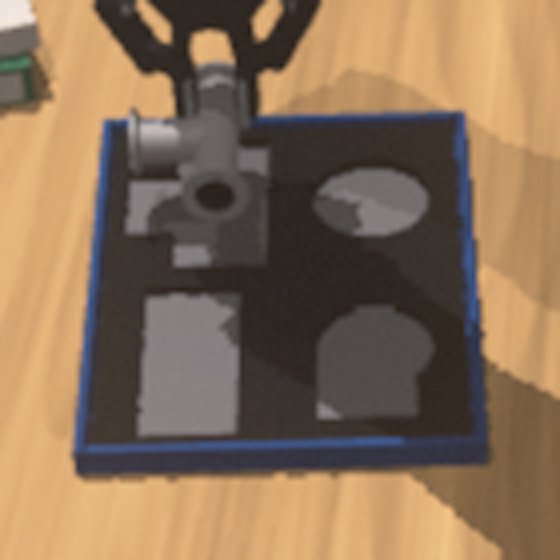

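View pics/t4.png

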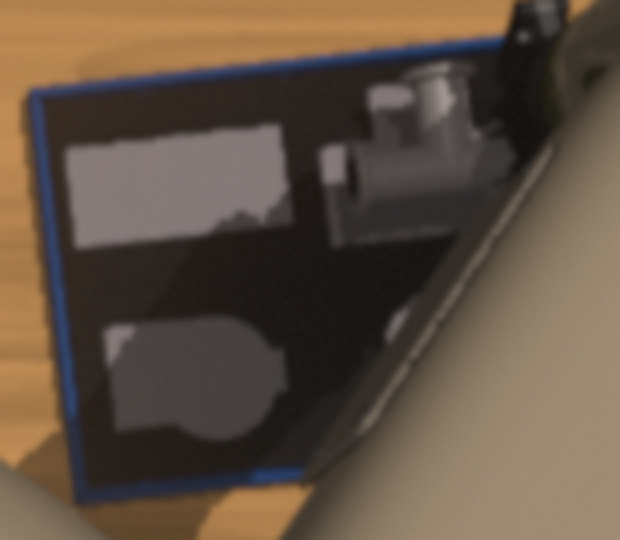

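The tee hangs about 33 mm above its own recess, turned to match, and the branch points to +x. I'll lower it and check the projection.

>>> {"op": "move_arm", "data": {"commands": [[[-0.02, -0.07, -0.3], [0, 0, 0], -1], [[0, 0, -0.3], [0, 0, 0], -1], [[0, 0, 0], [0, 0, 0], -1], [[0, 0, 0], [0, 0, 0], -1]]}}

```text
clock: 8.15
tcp_pos: [0.5895, -0.339, 0.0484]
orientation: [-0.001, 0.664, 0.747, -0.0]
wrist_force: [0.1, -0.1, -2.8]
finger_gap: 0.0235
```

```bash
python3 - <<'E'
from h import *
c=cam("top"); s=env.get_state();p=s["tcp_pos"];print(p,s["wrist_force"])
y=np.array([-.118,.993,0]);x=np.array([.993,.118,0]);dz=np.array([0,0,-.007])
j=p+.029*y+dz
im=cv2.resize(c["frame"][130:265,345:500,::-1],None,fx=4,fy=4,interpolation=2)
for q in (j,j+.05*y,j+.05*x):
    u=(proj(c,q)-[345,130])*4+1.5; cv2.circle(im,tuple(int(a) for a in u),3,(0,0,255),-1)
cv2.imwrite("pics/t5.png",im)
E
```

```text
[ 0.58992673 -0.33927883  0.04893082] [-0.27412523 -0.88105184 -2.67676117]
```

View pics/t5.png

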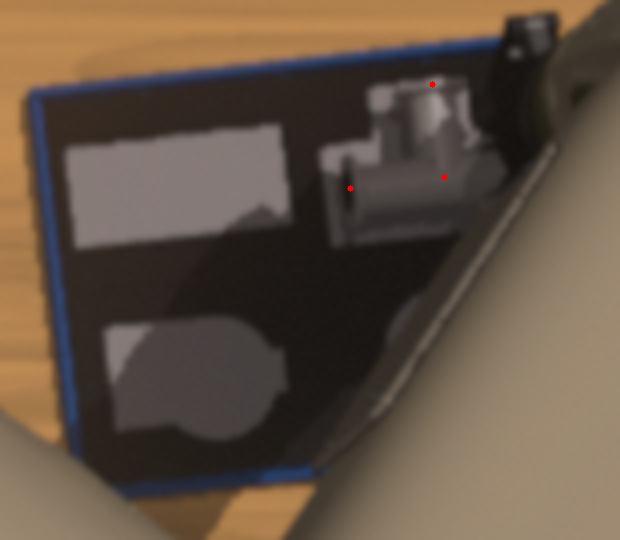

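The projected points fall on the branch flange and the run's end, and the tee is inside its recess outline. I'll set it down.

>>> {"op": "move_arm", "data": {"commands": [[[0, 0, -0.06], [0, 0, 0], -1], [[0, 0, -0.06], [0, 0, 0], -1], [[0, 0, -0.04], [0, 0, 0], -1], [[0, 0, 0], [0, 0, 0], -1], [[0, 0, 0], [0, 0, 0], -1]]}}

```text
clock: 8.7
tcp_pos: [0.5901, -0.3394, 0.0429]
orientation: [-0.0, 0.664, 0.747, 0.0]
wrist_force: [0.9, 0.4, -3.7]
finger_gap: 0.0236
```

>>> {"op": "move_arm", "data": {"commands": [[[0, 0, -0.04], [0, 0, 0], -1], [[0, 0, -0.02], [0, 0, 0], -1], [[0, 0, 0], [0, 0, 0], -1], [[0, 0, 0], [0, 0, 0], -1]]}}

```text
clock: 9.1
tcp_pos: [0.5901, -0.3394, 0.0405]
orientation: [-0.0, 0.664, 0.747, 0.0]
wrist_force: [-0.4, -0.7, -3.5]
finger_gap: 0.0236
```

>>> {"op": "move_arm", "data": {"commands": [[[0, 0, -0.025], [0, 0, 0], -1], [[0, 0, 0], [0, 0, 0], -1], [[0, 0, 0], [0, 0, 0], -1]]}}

```text
clock: 9.4
tcp_pos: [0.5901, -0.3394, 0.0394]
orientation: [-0.0, 0.664, 0.747, 0.0]
wrist_force: [0.3, -0.0, -3.2]
finger_gap: 0.0233
```

>>> {"op": "move_arm", "data": {"commands": [[[0, 0, -0.025], [0, 0, 0], -1], [[0, 0, 0], [0, 0, 0], -1], [[0, 0, 0], [0, 0, 0], -1]]}}

```text
clock: 9.7
tcp_pos: [0.5901, -0.3394, 0.0384]
orientation: [-0.0, 0.664, 0.747, 0.0]
wrist_force: [-0.4, -0.4, -3.1]
finger_gap: 0.0239
```

```bash
python3 - <<'E'
from h import *
c=cam("side"); s=env.get_state();print(s["tcp_pos"],s["wrist_force"],s["ft_torque"])
cv2.imwrite("pics/s6.png",cv2.resize(c["frame"][130:210,220:320,::-1],None,fx=7,fy=7,interpolation=2))
E
```

```text
[ 0.59013622 -0.3394296   0.03848518] [-0.20552007  0.74974367 -2.81133533] [-0.07981712  0.02398711  0.03627893]
```

View pics/s6.png

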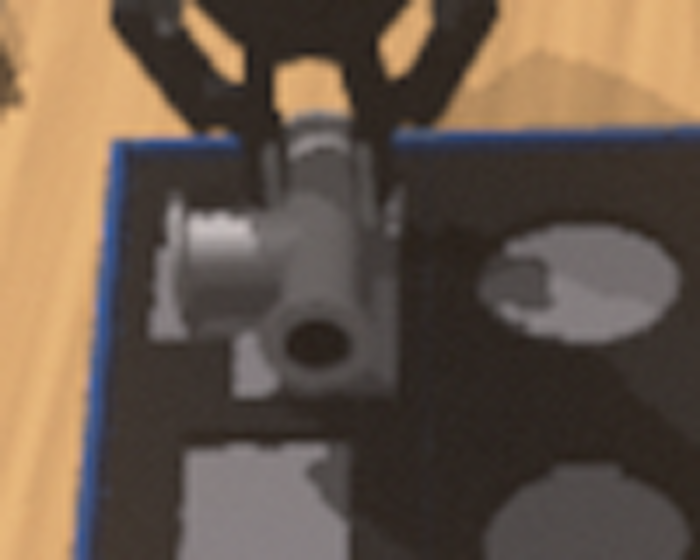

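>>> {"op": "move_arm", "data": {"commands": [[[0, 0, -0.02], [0, 0, 0], -1], [[0, 0, 0], [0, 0, 0], -1], [[0, 0, 0], [0, 0, 0], -1]]}}

```text
clock: 10.05
tcp_pos: [0.5901, -0.3394, 0.0376]
orientation: [-0.0, 0.664, 0.747, 0.0]
wrist_force: [-0.5, 0.3, -3.4]
finger_gap: 0.0233
```

>>> {"op": "move_arm", "data": {"commands": [[[0, 0, -0.02], [0, 0, 0], -1], [[0, 0, 0], [0, 0, 0], -1], [[0, 0, 0], [0, 0, 0], -1]]}}

```text
clock: 10.35
tcp_pos: [0.5901, -0.3394, 0.0368]
orientation: [-0.0, 0.664, 0.747, 0.0]
wrist_force: [0.4, 0.4, -2.9]
finger_gap: 0.0232
```

```bash
python3 - <<'E'
from h import *
c=cam("side"); s=env.get_state();p=s["tcp_pos"];print(p,s["ft_torque"])
y=np.array([-.118,.993,0])
for z in (.03,.034,.038,.042):
    q=p+.079*y;q[2]=z;print(z,proj(c,q))
f=c["frame"][:,:,::-1]
cv2.imwrite("pics/s7.png",cv2.resize(f[130:210,220:320],None,fx=7,fy=7,interpolation=2))
g=cv2.cvtColor(f,6); m=(g[165:192,255:275]<45).astype(np.uint8)
n,l,st,ce=cv2.connectedComponentsWithStats(m); print([(st[i].tolist(),(ce[i]+[255,165]).round(1).tolist()) for i in range(1,n) if st[i,4]>8])
E
```

```text
[ 0.59015258 -0.33943153  0.03690002] [-0.09849481  0.01293047  0.02241498]
0.03 [264.68026984 178.61594482]
0.034 [264.56782067 177.33816542]
0.038 [264.45489262 176.05494443]
0.042 [264.34148263 174.76624699]
[([6, 12, 9, 6, 41], [264.8, 179.3]), ([6, 22, 14, 5, 58], [268.6, 188.8])]
```

View pics/s7.png

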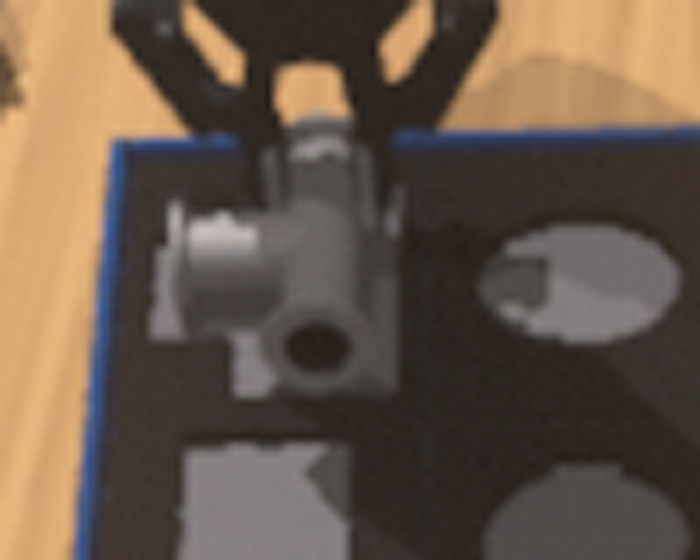

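```bash
python3 - <<'E'
from h import *
c=cam("side")
f=cv2.imread("pics/side0.png");g=cv2.cvtColor(f,6); m=(g[445:475,195:225]<45).astype(np.uint8)
n,l,st,ce=cv2.connectedComponentsWithStats(m); print([(st[i].tolist(),(ce[i]+[195,445]).round(1).tolist()) for i in range(1,n) if st[i,4]>8])
yd=np.array([np.sin(np.radians(6.2)),np.cos(np.radians(6.2))])
q=np.array([.5737,.3627])+.05*yd
for z in (.012,.016,.02,.024): print(z,proj(c,[*q,z]))
E
```

```text
[([6, 16, 14, 7, 58], [207.3, 464.1])]
0.012 [208.61212352 464.92767838]
0.016 [208.27327883 463.94819562]
0.02 [207.93232067 462.96260356]
0.024 [207.58922921 461.97084487]
```

>>> {"op": "move_arm", "data": {"commands": [[[0, 0, -0.02], [0, 0, 0], -1], [[0, 0, 0], [0, 0, 0], -1], [[0, 0, 0], [0, 0, 0], -1], [[0, 0, -0.02], [0, 0, 0], -1], [[0, 0, 0], [0, 0, 0], -1]]}}

```text
clock: 10.95
tcp_pos: [0.5902, -0.3395, 0.0354]
orientation: [0.0, 0.664, 0.747, -0.0]
wrist_force: [0.0, 0.2, -2.9]
finger_gap: 0.0233
```

```bash
python3 - <<'E'
from h import *
c=cam("side"); s=env.get_state();print(s["tcp_pos"],s["wrist_force"],s["ft_torque"])
f=c["frame"][:,:,::-1]
g=cv2.cvtColor(f,6); m=(g[165:192,255:275]<45).astype(np.uint8)
n,l,st,ce=cv2.connectedComponentsWithStats(m); print([(st[i].tolist(),(ce[i]+[255,165]).round(1).tolist()) for i in range(1,n) if st[i,4]>8])
E
```

```text
[ 0.590209   -0.33950065  0.03545738] [-0.29725833 -0.21026972 -2.26062888] [-0.0699826   0.06341732 -0.0018485 ]
[([6, 12, 9, 6, 43], [264.9, 179.3]), ([7, 22, 13, 5, 56], [268.8, 188.8])]
```

>>> {"op": "move_arm", "data": {"commands": [[[0, 0, -0.025], [0, 0, 0], -1], [[0, 0, 0], [0, 0, 0], -1], [[0, 0, 0], [0, 0, 0], -1]]}}

```text
clock: 11.3
tcp_pos: [0.5903, -0.3396, 0.0351]
orientation: [0.0, 0.664, 0.747, -0.0]
wrist_force: [-2.3, 0.5, 5.1]
finger_gap: 0.0234
```

>>> {"op": "move_arm", "data": {"commands": [[[0, 0, -0.025], [0, 0, 0], -1], [[0, 0, 0], [0, 0, 0], -1], [[0, 0, 0], [0, 0, 0], -1]]}}

```text
clock: 11.6
tcp_pos: [0.5903, -0.3397, 0.035]
orientation: [0.001, 0.664, 0.747, -0.0]
wrist_force: [-3.4, 0.9, 9.9]
finger_gap: 0.0233
```

Contact, with the force turning from -3 N to +10 N. I'll release gently with a small opening.

>>> {"op": "move_arm", "data": {"commands": [[[0, 0, 0.025], [0, 0, 0], -0.4], [[0, 0, 0], [0, 0, 0], -0.36], [[0, 0, 0], [0, 0, 0], -0.34], [[0, 0, 0], [0, 0, 0], -0.34]]}}

```text
clock: 12.0
tcp_pos: [0.5902, -0.3393, 0.0339]
orientation: [-0.0, 0.664, 0.747, 0.0]
wrist_force: [-0.9, -0.4, 0.2]
finger_gap: 0.0283
```

```bash
python3 - <<'E'
from h import *
c=cam("side"); s=env.get_state();print(s["tcp_pos"],s["wrist_force"],s["ft_torque"],s["finger_gap"])
f=c["frame"][:,:,::-1]
cv2.imwrite("pics/s8.png",cv2.resize(f[130:210,220:320],None,fx=7,fy=7,interpolation=2))
E
```

```text
[ 0.59016739 -0.33928838  0.03391339] [-0.20836361  0.0706207  -0.20160443] [0.01611858 0.01766392 0.03662819] 0.028132781152927992
```

View pics/s8.png

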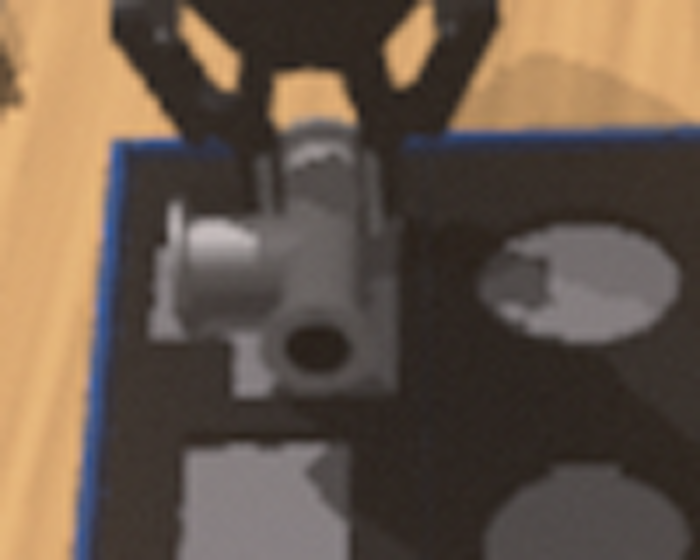

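The grip is released and the force is zero, so it was the tee in contact and not the fingers. Now straight up.

>>> {"op": "move_arm", "data": {"commands": [[[0, 0, 0.15], [0, 0, 0], -0.3], [[0, 0, 0.2], [0, 0, 0], -0.2], [[0, 0, 0.7], [0, 0, 0], 0], [[0, 0, 1], [0, 0, 0], 0.3], [[0, 0, 1], [0, 0, 0], 0.6]]}}

```text
clock: 12.55
tcp_pos: [0.5899, -0.3392, 0.1579]
orientation: [-0.0, 0.664, 0.747, 0.0]
wrist_force: [0.9, -0.1, -0.4]
finger_gap: 0.0675
```

>>> {"op": "move_arm", "data": {"commands": [[[0, 1, 0], [0, 0, -0.7], 0.6], [[0, 1, 0], [0, 0, -0.7], 0.6], [[0, 1, 0], [0, 0, -0.7], 0.6], [[0, 1, 0], [0, 0, -0.7], 0.6], [[0, 1, 0], [0, 0, -0.7], 0.6]]}}

```text
clock: 13.05
tcp_pos: [0.5903, -0.138, 0.1574]
orientation: [0.001, 0.827, 0.563, 0.001]
wrist_force: [1.1, -0.4, 0.1]
finger_gap: 0.0686
```

```bash
python3 - <<'E'
from h import *
for n in("top","side"):
    c=cam(n); f=c["frame"][:,:,::-1]
    cv2.imwrite(f"pics/{n}9.png",f)
cv2.imwrite("pics/m9.png",np.vstack([cv2.resize(cv2.imread("pics/top9.png")[135:220,400:500],None,fx=4,fy=4,interpolation=2),cv2.resize(f[130:195,220:320],None,fx=4,fy=4,interpolation=2)]))
s=env.get_state();print(s["tcp_pos"],s["finger_gap"])
E
```

```text
[ 0.58982474 -0.13468974  0.15745969] 0.06803777253284309
```

View pics/m9.png

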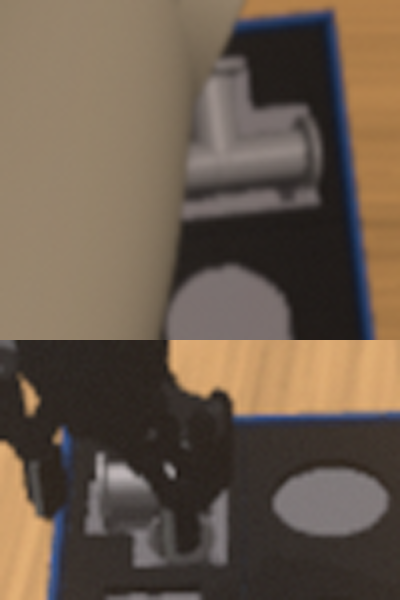

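The tee sits in its recess. Next is the valve, and the yaw is already right at 68.5°.

>>> {"op": "move_arm", "data": {"commands": [[[0, 0.98, 0], [0, 0, 0], 0.6], [[0, 0.98, 0], [0, 0, 0], 0.6], [[0, 0.98, 0], [0, 0, 0], 0.6], [[0, 0.98, 0], [0, 0, 0], 0.6], [[0, 0.95, -0.3], [0, 0, 0], 0.6]]}}

```text
clock: 13.65
tcp_pos: [0.5919, 0.0563, 0.1468]
orientation: [0.002, 0.825, 0.565, 0.002]
wrist_force: [-0.7, 0.3, 0.3]
finger_gap: 0.0684
```

>>> {"op": "move_arm", "data": {"commands": [[[0, 0, -0.9], [0, 0, 0], 0.6], [[0, 0, -0.8], [0, 0, 0], 0.6], [[0, 0, -0.3], [0, 0, 0], 0.6], [[0, 0, 0], [0, 0, 0], 0.6]]}}

```text
clock: 14.05
tcp_pos: [0.589, 0.055, 0.0629]
orientation: [-0.001, 0.826, 0.564, -0.001]
wrist_force: [-0.7, 0.1, -0.0]
finger_gap: 0.0685
```

```bash
python3 - <<'E'
from h import *
c=cam("side"); s=env.get_state();print(s["tcp_pos"],s["orientation"])
cv2.imwrite("pics/s10.png",cv2.resize(c["frame"][200:340,170:310,::-1],None,fx=4,fy=4,interpolation=2))
E
```

```text
[0.59023012 0.05483454 0.06451576] [-1.18857576e-04  8.25604650e-01  5.64248945e-01 -2.73646445e-04]
```

View pics/s10.png

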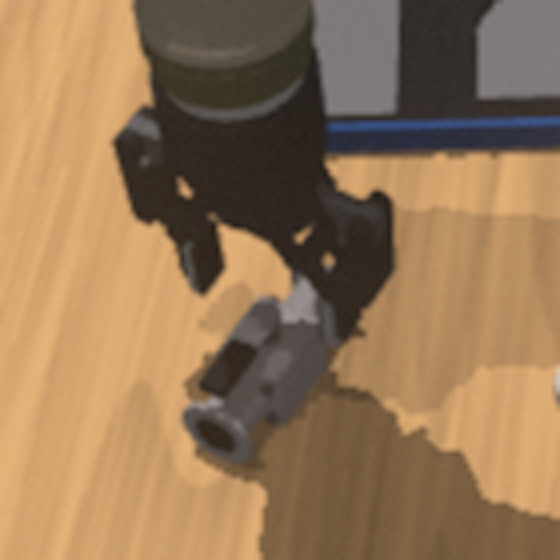

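The fingers straddle the valve body. I'll correct y by +5 mm and go down to 28 mm.

>>> {"op": "move_arm", "data": {"commands": [[[0, 0.12, -0.2], [0, 0, 0], 0.6], [[0, 0, -0.35], [0, 0, 0], 0.6], [[0, 0, -0.35], [0, 0, 0], 0.6], [[0, 0, 0], [0, 0, 0], 0.6], [[0, 0, 0], [0, 0, 0], 0.6]]}}

```text
clock: 14.6
tcp_pos: [0.5901, 0.0601, 0.0284]
orientation: [-0.0, 0.826, 0.564, -0.0]
wrist_force: [0.9, 0.8, 0.0]
finger_gap: 0.068
```

>>> {"op": "move_arm", "data": {"commands": [[[0, 0, 0], [0, 0, 0], 0.1], [[0, 0, 0], [0, 0, 0], -0.1], [[0, 0, 0], [0, 0, 0], -1], [[0, 0, 0], [0, 0, 0], -1], [[0, 0, 0], [0, 0, 0], -1]]}}

```text
clock: 15.1
tcp_pos: [0.5909, 0.0601, 0.0293]
orientation: [0.001, 0.825, 0.564, 0.001]
wrist_force: [0.2, -0.0, 5.7]
finger_gap: 0.037
```

>>> {"op": "move_arm", "data": {"commands": [[[0, 0, 0], [0, 0, 0], -1], [[0, 0, 0.3], [0, 0, 0], -1], [[0, 0, 0.3], [0, 0, 0], -1], [[0, 0, 0], [0, 0, 0], -1], [[0, 0, 0], [0, 0, 0], -1]]}}

```text
clock: 15.6
tcp_pos: [0.5905, 0.0602, 0.0527]
orientation: [0.0, 0.825, 0.564, 0.0]
wrist_force: [0.0, 0.6, -3.8]
finger_gap: 0.0364
```

```bash
python3 - <<'E'
from h import *
c=cam("side"); s=env.get_state();print(s["tcp_pos"],s["orientation"],s["wrist_force"],s["finger_gap"])
cv2.imwrite("pics/s11.png",cv2.resize(c["frame"][200:340,170:310,::-1],None,fx=4,fy=4,interpolation=2))
E
```

```text
[0.58999933 0.06020851 0.0522026 ] [-1.46031715e-05  8.25483437e-01  5.64426340e-01 -4.64173878e-05] [-1.1035724   0.43454003 -3.5751399 ] 0.03709348993523743
```

View pics/s11.png

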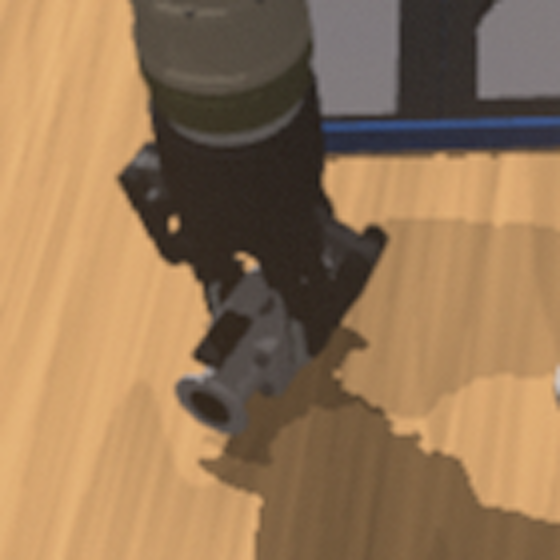

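The valve is held (0.42 kg, gap about 37 mm). I'll carry it to the rectangular recess at (0.5865, -0.172).

>>> {"op": "move_arm", "data": {"commands": [[[0, 0, 0.8], [0, 0, 0], -1], [[0, -0.5, 0.6], [0, 0, 0.5], -1], [[0, -0.9, 0.3], [0, 0, 0.6], -1], [[0, -0.9, 0], [0, 0, 0.6], -1], [[0, -0.9, 0], [0, 0, 0.6], -1]]}}

```text
clock: 16.15
tcp_pos: [0.5901, -0.0688, 0.1204]
orientation: [0.0, 0.723, 0.691, 0.0]
wrist_force: [0.3, 0.3, -4.3]
finger_gap: 0.0367
```

>>> {"op": "move_arm", "data": {"commands": [[[0, -0.9, 0], [0, 0, 0.6], -1], [[0, -0.9, 0], [0, 0, 0.6], -1], [[-0.08, -0.75, 0], [0, 0, 0], -1], [[0, 0, 0], [0, 0, 0], -1], [[0, 0, 0], [0, 0, 0], -1]]}}

```text
clock: 16.65
tcp_pos: [0.5863, -0.1703, 0.1194]
orientation: [-0.001, 0.665, 0.747, -0.0]
wrist_force: [0.3, -0.4, -3.1]
finger_gap: 0.0368
```

>>> {"op": "move_arm", "data": {"commands": [[[0, -0.04, -0.6], [0, 0, 0], -1], [[0, 0, -0.6], [0, 0, 0], -1], [[0, 0, -0.4], [0, 0, 0], -1], [[0, 0, 0], [0, 0, 0], -1], [[0, 0, 0], [0, 0, 0], -1]]}}

```text
clock: 17.15
tcp_pos: [0.5867, -0.1702, 0.0561]
orientation: [-0.001, 0.664, 0.748, -0.0]
wrist_force: [0.2, -0.3, -3.4]
finger_gap: 0.0371
```

```bash
python3 - <<'E'
from h import *
a=cam("side"); s=env.get_state();print(s["tcp_pos"],s["wrist_force"])
b=cam("top")
cv2.imwrite("pics/m12.png",np.hstack([cv2.resize(k["frame"][y:y+120,x:x+95,::-1],None,fx=4,fy=4,interpolation=2) for k,y,x in((a,125,225),(b,125,350))]))
E
```

```text
[ 0.58745637 -0.17073982  0.05699026] [ 0.16598203 -0.55986459 -4.2205562 ]
```

View pics/m12.png

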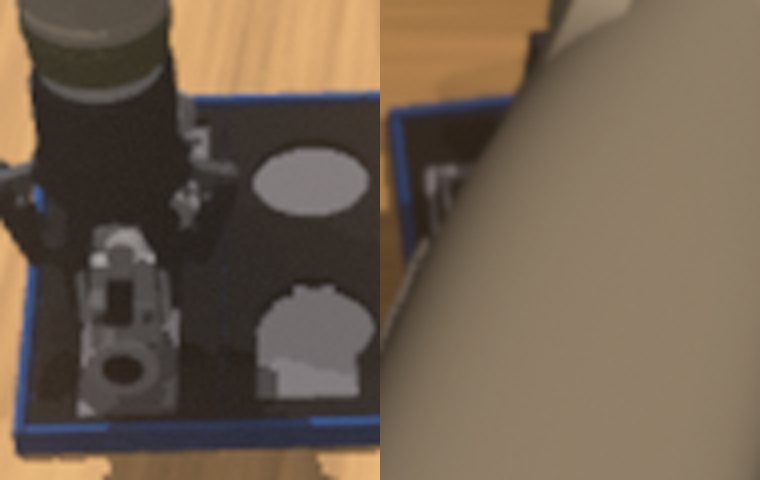

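```bash
python3 - <<'E'
from h import *
a=cam("side"); p=env.get_state()["tcp_pos"]
f=a["frame"][:,:,::-1];g=cv2.cvtColor(f,6); m=(g[205:230,243:270]<45).astype(np.uint8)
n,l,st,ce=cv2.connectedComponentsWithStats(m); print([(st[i].tolist(),(ce[i]+[243,205]).round(1).tolist()) for i in range(1,n) if st[i,4]>8])
y=np.array([-.118,.993,0])
for d in (.047,.052,.057):
    q=p+d*y; q[2]-=.008; print(d,proj(a,q))
f0=cv2.imread("pics/side0.png");g=cv2.cvtColor(f0,6); m=(g[295:320,215:245]<45).astype(np.uint8)
n,l,st,ce=cv2.connectedComponentsWithStats(m); print([(st[i].tolist(),(ce[i]+[215,295]).round(1).tolist()) for i in range(1,n) if st[i,4]>8])
print(proj(a,[.5895+.052*.36,.060+.052*.932,.02]))
E
```

```text
[([8, 9, 9, 6, 46], [254.8, 216.4]), ([15, 23, 12, 2, 13], [263.9, 228.9])]
0.047 [254.68020197 213.46895753]
0.052 [254.60646948 215.09593983]
0.057 [254.53234826 216.73149983]
[([5, 11, 8, 6, 28], [223.5, 308.5])]
[224.86589362 307.71107399]
```

The pipe end agrees with the expected position to about 1 mm. I'll lower it to contact.

>>> {"op": "move_arm", "data": {"commands": [[[0, -0.04, -0.15], [0, 0, 0], -1], [[0, 0, -0.15], [0, 0, 0], -1], [[0, 0, 0], [0, 0, 0], -1], [[0, 0, 0], [0, 0, 0], -1]]}}

```text
clock: 17.7
tcp_pos: [0.5866, -0.1729, 0.0439]
orientation: [-0.0, 0.664, 0.747, -0.0]
wrist_force: [0.2, 0.5, -3.9]
finger_gap: 0.0367
```

>>> {"op": "move_arm", "data": {"commands": [[[0, 0, -0.04], [0, 0, 0], -1], [[0, 0, 0], [0, 0, 0], -1], [[0, 0, 0], [0, 0, 0], -1]]}}

```text
clock: 18.0
tcp_pos: [0.587, -0.173, 0.0427]
orientation: [0.0, 0.664, 0.747, 0.0]
wrist_force: [-0.1, 1.2, -3.8]
finger_gap: 0.0366
```

>>> {"op": "move_arm", "data": {"commands": [[[0, 0, -0.03], [0, 0, 0], -1], [[0, 0, 0], [0, 0, 0], -1], [[0, 0, 0], [0, 0, 0], -1]]}}

```text
clock: 18.3
tcp_pos: [0.5869, -0.173, 0.0415]
orientation: [0.0, 0.664, 0.747, 0.0]
wrist_force: [0.3, -0.1, -3.2]
finger_gap: 0.037
```

>>> {"op": "move_arm", "data": {"commands": [[[0, 0, -0.03], [0, 0, 0], -1], [[0, 0, 0], [0, 0, 0], -1], [[0, 0, 0], [0, 0, 0], -1]]}}

```text
clock: 18.6
tcp_pos: [0.5869, -0.173, 0.0402]
orientation: [-0.0, 0.664, 0.747, 0.0]
wrist_force: [-0.1, 0.4, -4.4]
finger_gap: 0.0369
```

>>> {"op": "move_arm", "data": {"commands": [[[0, 0, -0.03], [0, 0, 0], -1], [[0, 0, 0], [0, 0, 0], -1], [[0, 0, 0], [0, 0, 0], -1]]}}

```text
clock: 18.9
tcp_pos: [0.5869, -0.173, 0.039]
orientation: [-0.0, 0.664, 0.747, 0.0]
wrist_force: [-0.4, 0.3, -3.8]
finger_gap: 0.0365
```

>>> {"op": "move_arm", "data": {"commands": [[[0, 0, -0.02], [0, 0, 0], -1], [[0, 0, 0], [0, 0, 0], -1], [[0, 0, 0], [0, 0, 0], -1]]}}

```text
clock: 19.2
tcp_pos: [0.5869, -0.173, 0.0382]
orientation: [-0.0, 0.664, 0.747, 0.0]
wrist_force: [0.7, 0.0, -4.1]
finger_gap: 0.0368
```

>>> {"op": "move_arm", "data": {"commands": [[[0, 0, -0.02], [0, 0, 0], -1], [[0, 0, 0], [0, 0, 0], -1], [[0, 0, 0], [0, 0, 0], -1]]}}

```text
clock: 19.5
tcp_pos: [0.5869, -0.173, 0.0374]
orientation: [0.0, 0.664, 0.747, 0.0]
wrist_force: [0.4, 0.2, -4.0]
finger_gap: 0.037
```

>>> {"op": "move_arm", "data": {"commands": [[[0, 0, -0.02], [0, 0, 0], -1], [[0, 0, 0], [0, 0, 0], -1], [[0, 0, 0], [0, 0, 0], -1]]}}

```text
clock: 19.8
tcp_pos: [0.587, -0.173, 0.0373]
orientation: [0.0, 0.664, 0.747, 0.0]
wrist_force: [-2.4, -0.5, 3.8]
finger_gap: 0.0368
```

>>> {"op": "move_arm", "data": {"commands": [[[0, 0, -0.02], [0, 0, 0], -1], [[0, 0, 0], [0, 0, 0], -1], [[0, 0, 0], [0, 0, 0], -1]]}}

```text
clock: 20.1
tcp_pos: [0.587, -0.1731, 0.0373]
orientation: [0.0, 0.664, 0.747, 0.0]
wrist_force: [-4.0, 1.7, 8.9]
finger_gap: 0.0369
```

```bash
python3 - <<'E'
from h import *
a=cam("side"); p=env.get_state()["tcp_pos"]
f=a["frame"][:,:,::-1]
cv2.imwrite("pics/s13.png",cv2.resize(f[165:245,220:320],None,fx=7,fy=7,interpolation=2))
g=cv2.cvtColor(f,6); m=(g[205:232,243:270]<45).astype(np.uint8)
n,l,st,ce=cv2.connectedComponentsWithStats(m); print([(st[i].tolist(),(ce[i]+[243,205]).round(1).tolist()) for i in range(1,n) if st[i,4]>8])
y=np.array([-.118,.993,0])
for z in (.026,.03,.034,.038):
    q=p+.052*y; q[2]=z; print(z,proj(a,q))
E
```

```text
[([9, 0, 7, 7, 34], [254.9, 207.6]), ([9, 15, 9, 6, 42], [256.0, 222.1]), ([12, 23, 15, 2, 16], [262.4, 228.9])]
0.026 [256.00323564 222.13017537]
0.03 [255.86318341 220.86184523]
0.034 [255.72249287 219.58773459]
0.038 [255.58115967 218.30780386]
```

View pics/s13.png

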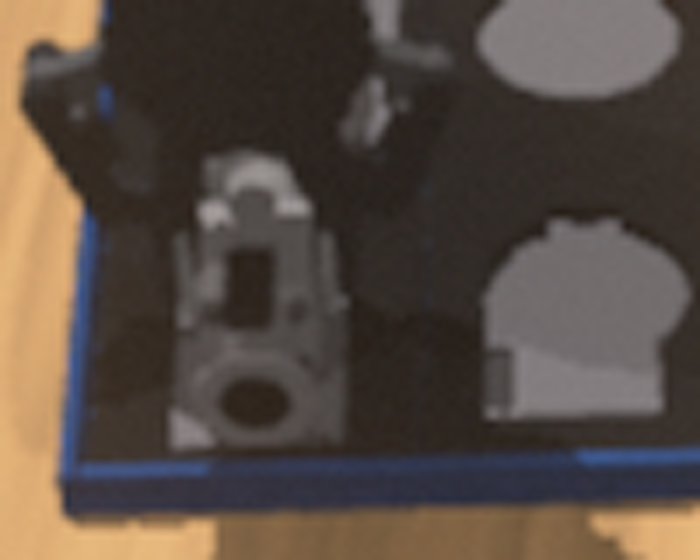

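The valve is down on the recess floor. For both parts contact came about 5 mm lower than planned, so the floor is at about z = 9 mm. I'll release.

>>> {"op": "move_arm", "data": {"commands": [[[0, 0, 0.02], [0, 0, 0], -0.1], [[0, 0, 0], [0, 0, 0], -0.04], [[0, 0, 0], [0, 0, 0], 0], [[0, 0, 0], [0, 0, 0], 0]]}}

```text
clock: 20.55
tcp_pos: [0.5872, -0.1731, 0.0365]
orientation: [0.0, 0.664, 0.747, 0.0]
wrist_force: [0.4, 0.6, -0.3]
finger_gap: 0.0427
```

```bash
python3 - <<'E'
from h import *
a=cam("side"); s=env.get_state();print(s["tcp_pos"],s["wrist_force"],s["finger_gap"])
f=a["frame"][:,:,::-1]
g=cv2.cvtColor(f,6); m=(g[205:232,243:270]<45).astype(np.uint8)
n,l,st,ce=cv2.connectedComponentsWithStats(m); print([(st[i].tolist(),(ce[i]+[243,205]).round(1).tolist()) for i in range(1,n) if st[i,4]>8])
E
```

```text
[ 0.58705995 -0.1730847   0.03648526] [ 0.85958675  0.98728792 -0.02261915] 0.042495295570585005
[([9, 0, 6, 7, 33], [254.8, 207.7]), ([9, 14, 9, 6, 42], [256.0, 221.9]), ([17, 23, 10, 2, 11], [264.9, 228.9])]
```

Released without any drop. Next is the reducer at (0.450, 0.205).

>>> {"op": "move_arm", "data": {"commands": [[[0, 0, 0.4], [0, 0, 0], 0.05], [[0, 0, 0.8], [0, 0, 0], 0.3], [[0, 0, 1], [0, 0, 0], 0.6], [[0, 0.5, 0.8], [0, 0, 0], 0.65], [[-0.35, 0.95, 0], [0, 0, 0], 0.65]]}}

```text
clock: 21.1
tcp_pos: [0.5776, -0.1177, 0.162]
orientation: [0.006, 0.666, 0.746, 0.002]
wrist_force: [0.3, 0.8, 1.1]
finger_gap: 0.0706
```

>>> {"op": "move_arm", "data": {"commands": [[[-0.4, 1, 0], [0, 0, 0], 0.65], [[-0.4, 1, 0], [0, 0, 0], 0.65], [[-0.4, 1, 0], [0, 0, 0], 0.65], [[-0.4, 1, 0], [0, 0, 0], 0.65], [[-0.4, 1, 0], [0, 0, 0], 0.65]]}}

```text
clock: 21.6
tcp_pos: [0.4922, 0.0864, 0.1567]
orientation: [0.0, 0.665, 0.747, 0.0]
wrist_force: [0.1, 0.7, 0.1]
finger_gap: 0.0702
```

>>> {"op": "move_arm", "data": {"commands": [[[-0.4, 0.95, 0], [0, 0, 0], 0.65], [[-0.4, 0.95, 0], [0, 0, 0], 0.65], [[-0.2, 0.95, 0], [0, 0, 0], 0.65], [[0, 0, 0], [0, 0, 0], 0.65]]}}

```text
clock: 22.0
tcp_pos: [0.4516, 0.2026, 0.1569]
orientation: [-0.0, 0.662, 0.749, 0.001]
wrist_force: [0.0, -0.9, -0.7]
finger_gap: 0.0709
```

```bash
python3 - <<'E'
from h import *
b=cam("top"); s=env.get_state();print(s["tcp_pos"],s["finger_gap"])
cv2.imwrite("pics/t14.png",cv2.resize(b["frame"][130:265,345:500,::-1],None,fx=4,fy=4,interpolation=2))
E
```

```text
[0.4522763  0.20086218 0.1567592 ] 0.07032875065464844
```

View pics/t14.png

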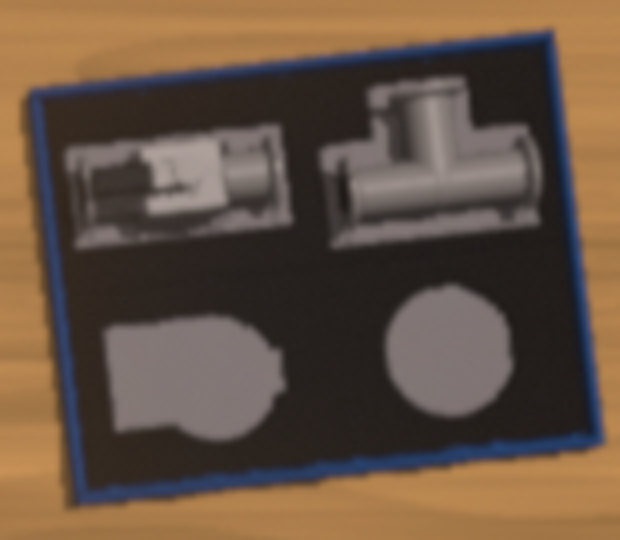

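Both parts lie in their own recesses. I'll go down on the reducer.

>>> {"op": "move_arm", "data": {"commands": [[[-0.06, 0.11, -0.5], [0, 0, 0], 0.65], [[0, 0, -0.9], [0, 0, 0], 0.65], [[0, 0, -0.7], [0, 0, 0], 0.65], [[0, 0, 0], [0, 0, 0], 0.65], [[0, 0, 0], [0, 0, 0], 0.65]]}}

```text
clock: 22.55
tcp_pos: [0.4506, 0.2024, 0.0728]
orientation: [-0.0, 0.665, 0.747, -0.001]
wrist_force: [0.4, 0.7, 1.1]
finger_gap: 0.0703
```

```bash
python3 - <<'E'
from h import *
c=cam("side"); s=env.get_state();print(s["tcp_pos"],s["orientation"])
cv2.imwrite("pics/s15.png",cv2.resize(c["frame"][270:400,230:370,::-1],None,fx=4,fy=4,interpolation=2))
E
```

```text
[0.45158815 0.20285314 0.07368443] [3.81085820e-04 6.64870125e-01 7.46958765e-01 4.17014848e-04]
```

View pics/s15.png

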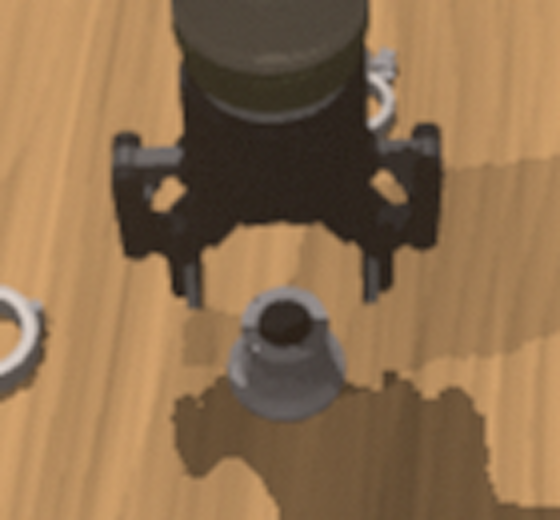

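The reducer's top flange is centred between the open fingers. Going down to z = 34 mm and closing.

>>> {"op": "move_arm", "data": {"commands": [[[-0.04, 0.06, -0.3], [0, 0, 0], 0.65], [[0, 0, -0.4], [0, 0, 0], 0.65], [[0, 0, -0.3], [0, 0, 0], 0.65], [[0, 0, 0], [0, 0, 0], 0.4], [[0, 0, 0], [0, 0, 0], 0.2]]}}

```text
clock: 23.1
tcp_pos: [0.4489, 0.2058, 0.0328]
orientation: [-0.0, 0.664, 0.747, -0.0]
wrist_force: [0.5, -0.1, 0.0]
finger_gap: 0.0513
```

>>> {"op": "move_arm", "data": {"commands": [[[0, 0, 0], [0, 0, 0], 0], [[0, 0, 0], [0, 0, 0], -0.2], [[0, 0, 0], [0, 0, 0], -1], [[0, 0, 0], [0, 0, 0], -1], [[0, 0, 0], [0, 0, 0], -1]], "newtons": 60}}

```text
clock: 23.6
tcp_pos: [0.4497, 0.206, 0.0338]
orientation: [0.001, 0.664, 0.747, 0.001]
wrist_force: [-1.3, -0.7, 5.7]
finger_gap: 0.037
```

>>> {"op": "move_arm", "data": {"commands": [[[0, 0, 0.3], [0, 0, 0], -1], [[0, 0, 0.3], [0, 0, 0], -1], [[0, 0, 0], [0, 0, 0], -1], [[0, 0, 0], [0, 0, 0], -1]]}}

```text
clock: 24.0
tcp_pos: [0.4494, 0.2059, 0.0573]
orientation: [0.0, 0.664, 0.747, 0.001]
wrist_force: [-0.0, -0.0, -3.6]
finger_gap: 0.0371
```

```bash
python3 - <<'E'
from h import *
c=cam("side"); s=env.get_state();print(s["tcp_pos"],s["wrist_force"],s["finger_gap"])
cv2.imwrite("pics/s16.png",cv2.resize(c["frame"][270:400,230:370,::-1],None,fx=4,fy=4,interpolation=2))
E
```

```text
[0.44897756 0.20581647 0.05681106] [-0.77780781  0.37113312 -2.46920901] 0.036846467449760494
```

View pics/s16.png

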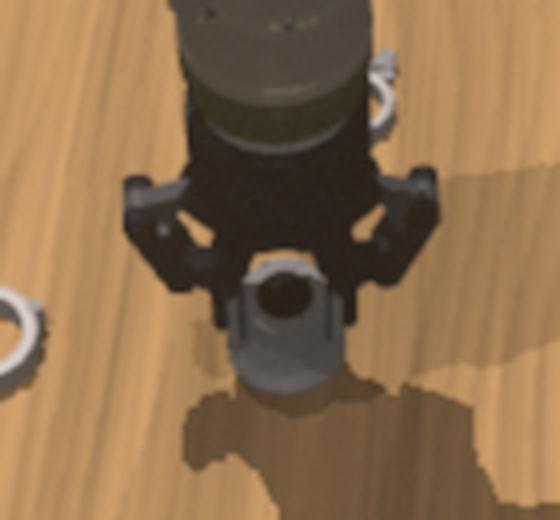

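>>> {"op": "move_arm", "data": {"commands": [[[0, 0, 0.8], [0, 0, 0], -1], [[0, -0.5, 0.8], [0, 0, 0], -1], [[0.08, -0.9, 0], [0, 0, 0], -1], [[0.08, -0.9, 0], [0, 0, 0], -1], [[0.08, -0.9, 0], [0, 0, 0], -1]]}}

```text
clock: 24.55
tcp_pos: [0.4583, 0.0767, 0.1206]
orientation: [0.0, 0.664, 0.748, -0.0]
wrist_force: [1.2, -0.3, -4.2]
finger_gap: 0.0368
```

>>> {"op": "move_arm", "data": {"commands": [[[0.08, -0.9, 0], [0, 0, 0], -1], [[0.08, -0.9, 0], [0, 0, 0], -1], [[0.08, -0.9, 0], [0, 0, 0], -1], [[0.08, -0.9, 0], [0, 0, 0], -1], [[0.08, -0.9, 0], [0, 0, 0], -1]]}}

```text
clock: 25.05
tcp_pos: [0.474, -0.1035, 0.1202]
orientation: [-0.0, 0.664, 0.747, -0.0]
wrist_force: [1.3, -0.3, -3.7]
finger_gap: 0.0371
```

>>> {"op": "move_arm", "data": {"commands": [[[0.08, -0.9, 0], [0, 0, 0], -1], [[0.08, -0.9, 0], [0, 0, 0], -1], [[0.08, -0.9, 0], [0, 0, 0], -1], [[0.08, -0.9, 0], [0, 0, 0], -1], [[0.08, -0.9, 0], [0, 0, 0], -1]]}}

```text
clock: 25.55
tcp_pos: [0.49, -0.2834, 0.1199]
orientation: [-0.001, 0.665, 0.747, 0.0]
wrist_force: [1.1, -0.0, -3.2]
finger_gap: 0.0375
```

>>> {"op": "move_arm", "data": {"commands": [[[0.08, -0.7, 0], [0, 0, 0], -1], [[0, 0, 0], [0, 0, 0], -1], [[0, 0, 0], [0, 0, 0], -1]]}}

```text
clock: 25.85
tcp_pos: [0.493, -0.3102, 0.1196]
orientation: [-0.001, 0.665, 0.747, 0.0]
wrist_force: [-0.1, 0.7, -2.8]
finger_gap: 0.0375
```

>>> {"op": "move_arm", "data": {"commands": [[[0.09, -0.24, -0.3], [0, 0, 0], -1], [[0, 0, -0.7], [0, 0, 0], -1], [[0, 0, -0.5], [0, 0, 0], -1], [[0, 0, 0], [0, 0, 0], -1], [[0, 0, 0], [0, 0, 0], -1]]}}

```text
clock: 26.35
tcp_pos: [0.4971, -0.3189, 0.06]
orientation: [-0.001, 0.664, 0.748, -0.0]
wrist_force: [0.4, 0.3, -3.1]
finger_gap: 0.0368
```

```bash
python3 - <<'E'
from h import *
a=cam("side"); s=env.get_state();print(s["tcp_pos"],s["wrist_force"])
print(proj(a,[.4965,-.32,.04+s["tcp_pos"][2]-.034]),proj(a,[*s["tcp_pos"][:2],s["tcp_pos"][2]+.006]))
cv2.imwrite("pics/s17.png",cv2.resize(a["frame"][120:220,240:350,::-1],None,fx=5,fy=5,interpolation=2))
E
```

```text
[ 0.49779071 -0.31957524  0.06109867] [-0.19748292  0.32514923 -2.35367195]
[302.37746802 152.13637405] [301.8183145  152.22326586]
```

View pics/s17.png

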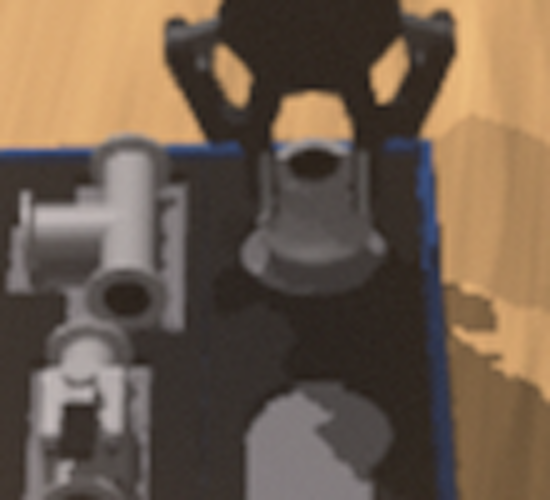

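The reducer is upright and centred over the round recess. Lowering.

>>> {"op": "move_arm", "data": {"commands": [[[-0.02, 0, -0.15], [0, 0, 0], -1], [[0, 0, -0.15], [0, 0, 0], -1], [[0, 0, -0.06], [0, 0, 0], -1], [[0, 0, 0], [0, 0, 0], -1], [[0, 0, 0], [0, 0, 0], -1]]}}

```text
clock: 26.9
tcp_pos: [0.4965, -0.3199, 0.0463]
orientation: [0.0, 0.664, 0.747, 0.0]
wrist_force: [0.2, -0.2, -3.1]
finger_gap: 0.037
```

>>> {"op": "move_arm", "data": {"commands": [[[0, 0, -0.03], [0, 0, 0], -1], [[0, 0, 0], [0, 0, 0], -1], [[0, 0, 0], [0, 0, 0], -1]]}}

```text
clock: 27.2
tcp_pos: [0.4966, -0.3199, 0.0451]
orientation: [0.0, 0.664, 0.747, 0.0]
wrist_force: [-0.2, 0.6, -2.9]
finger_gap: 0.0372
```

>>> {"op": "move_arm", "data": {"commands": [[[0, 0, -0.03], [0, 0, 0], -1], [[0, 0, 0], [0, 0, 0], -1], [[0, 0, 0], [0, 0, 0], -1]]}}

```text
clock: 27.5
tcp_pos: [0.4965, -0.3198, 0.0438]
orientation: [-0.0, 0.664, 0.747, 0.0]
wrist_force: [0.3, 0.4, -3.3]
finger_gap: 0.0372
```

>>> {"op": "move_arm", "data": {"commands": [[[0, 0, -0.025], [0, 0, 0], -1], [[0, 0, 0], [0, 0, 0], -1], [[0, 0, 0], [0, 0, 0], -1]]}}

```text
clock: 27.8
tcp_pos: [0.4965, -0.3198, 0.0428]
orientation: [-0.0, 0.664, 0.747, 0.0]
wrist_force: [-0.8, -0.5, -3.2]
finger_gap: 0.0372
```

>>> {"op": "move_arm", "data": {"commands": [[[0, 0, -0.02], [0, 0, 0], -1], [[0, 0, 0], [0, 0, 0], -1], [[0, 0, 0], [0, 0, 0], -1]]}}

```text
clock: 28.1
tcp_pos: [0.4965, -0.3198, 0.042]
orientation: [0.0, 0.664, 0.747, 0.0]
wrist_force: [0.1, -0.2, -2.4]
finger_gap: 0.0372
```

>>> {"op": "move_arm", "data": {"commands": [[[0, 0, -0.02], [0, 0, 0], -1], [[0, 0, 0], [0, 0, 0], -1], [[0, 0, 0], [0, 0, 0], -1]]}}

```text
clock: 28.4
tcp_pos: [0.4966, -0.3199, 0.0419]
orientation: [0.0, 0.664, 0.747, -0.0]
wrist_force: [-3.9, 1.5, 4.9]
finger_gap: 0.0372
```

Contact at z = 41.9 mm, so the floor is again at about 8 mm. Releasing.

>>> {"op": "move_arm", "data": {"commands": [[[0, 0, 0.01], [0, 0, 0], -0.1], [[0, 0, 0], [0, 0, 0], 0], [[0, 0, 0], [0, 0, 0], 0.15], [[0, 0, 0], [0, 0, 0], 0.3]]}}

```text
clock: 28.8
tcp_pos: [0.4968, -0.32, 0.0417]
orientation: [0.0, 0.664, 0.747, 0.0]
wrist_force: [0.0, 0.8, -0.8]
finger_gap: 0.0557
```

>>> {"op": "move_arm", "data": {"commands": [[[0, 0, 0.3], [0, 0, 0], 0.4], [[0, 0, 0.6], [0, 0, 0], 0.6], [[0, 0, 1], [0, 0, 0], 0.7], [[0, 0, 1], [0, 0, 0], 0.75], [[0, 0.6, 0], [0, 0, -0.5], 0.75]]}}

```text
clock: 29.3
tcp_pos: [0.5, -0.3003, 0.165]
orientation: [0.007, 0.692, 0.722, 0.0]
wrist_force: [0.2, 0.1, -0.0]
finger_gap: 0.075
```

>>> {"op": "move_arm", "data": {"commands": [[[0.17, 0.97, 0], [0, 0, -0.6], 0.75], [[0.17, 0.97, 0], [0, 0, -0.6], 0.75], [[0.17, 0.97, 0], [0, 0, -0.6], 0.75], [[0.17, 0.97, 0], [0, 0, -0.6], 0.75], [[0.17, 0.97, 0], [0, 0, -0.6], 0.75]]}}

```text
clock: 29.8
tcp_pos: [0.5309, -0.1004, 0.1589]
orientation: [0.001, 0.827, 0.563, 0.001]
wrist_force: [0.8, -0.1, 0.1]
finger_gap: 0.0747
```

```bash
python3 - <<'E'
from h import *
t=cv2.imread("pics/top0.png")[145:195,190:240]; s=cv2.imread("pics/side0.png")[332:378,193:249]
cv2.imwrite("pics/cl.png",np.hstack([cv2.resize(t,(400,400),interpolation=2),cv2.resize(s,(400,400*46//56),interpolation=2) if 0 else cv2.copyMakeBorder(cv2.resize(s,(400,328),interpolation=2),0,72,0,0,0)]))
b=cam("top"); cv2.imwrite("pics/t18.png",cv2.resize(b["frame"][130:265,345:500,::-1],None,fx=4,fy=4,interpolation=2))
E
```

```text
(no output)
```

View pics/cl.png

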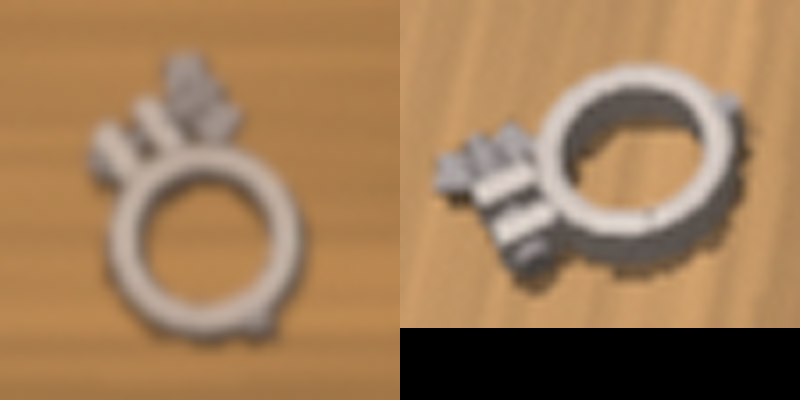

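View pics/t18.png

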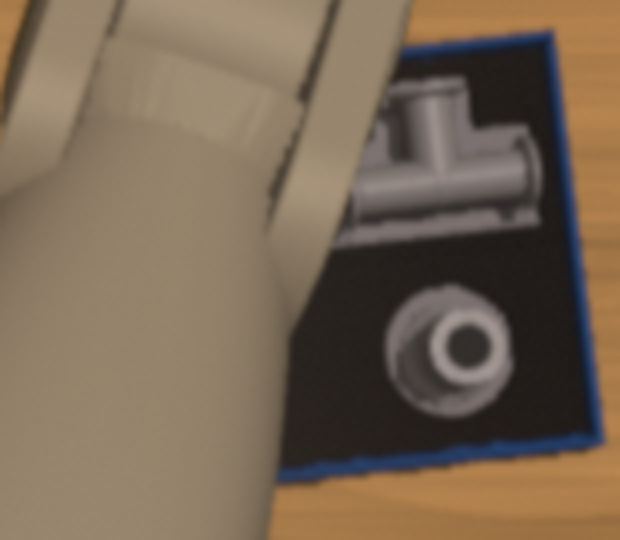

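The reducer is seated in the round recess. The clamp's ears and hinge both give an axis direction of 33.7°, so the clamp's yaw is about -56.4°. I'll move over it.

>>> {"op": "move_arm", "data": {"commands": [[[0.19, 0.95, 0], [0, 0, -0.55], 0.75], [[0.19, 0.95, 0], [0, 0, -0.55], 0.75], [[0.19, 0.95, 0], [0, 0, -0.55], 0.75], [[0.19, 0.95, 0], [0, 0, -0.55], 0.75], [[0.19, 0.95, 0], [0, 0, -0.55], 0.75]]}}

```text
clock: 30.35
tcp_pos: [0.569, 0.0896, 0.1588]
orientation: [0.0, 0.919, 0.395, 0.001]
wrist_force: [0.1, -0.6, 0.2]
finger_gap: 0.0746
```

>>> {"op": "move_arm", "data": {"commands": [[[0.19, 0.95, 0], [0, 0, -0.55], 0.75], [[0.19, 0.95, 0], [0, 0, -0.55], 0.75], [[0.19, 0.95, -0.5], [0, 0, -0.5], 0.75], [[0, 0, -0.8], [0, 0, 0], 0.75], [[0, 0, 0], [0, 0, 0], 0.75]]}}

```text
clock: 30.85
tcp_pos: [0.5885, 0.2028, 0.1022]
orientation: [-0.0, 0.956, 0.293, -0.004]
wrist_force: [-0.8, 0.2, -0.5]
finger_gap: 0.0745
```

```bash
python3 - <<'E'
from h import *
c=cam("side"); s=env.get_state();o=s["orientation"];print(s["tcp_pos"],o,np.degrees(2*np.arctan2(o[2],o[1])))
print(proj(c,[.5904,.2049,.016]))
cv2.imwrite("pics/s19.png",cv2.resize(c["frame"][265:385,160:290,::-1],None,fx=5,fy=5,interpolation=2))
E
```

```text
[0.58943251 0.20211817 0.10423637] [-8.85398345e-05  9.56298287e-01  2.92382572e-01 -2.45160799e-03] 34.00140767624426
[225.0445361  352.07593961]
```

View pics/s19.png

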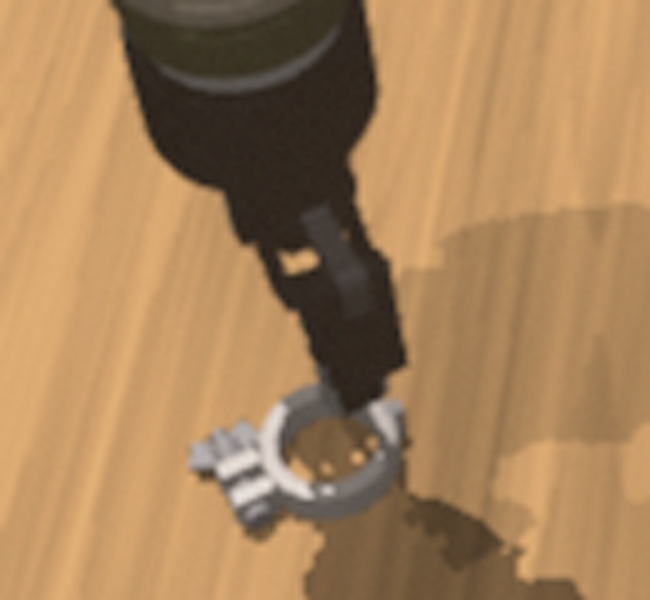

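>>> {"op": "move_arm", "data": {"commands": [[[0.02, 0.07, -0.5], [0, 0, 0], 0.75], [[0, 0, -0.7], [0, 0, 0], 0.75], [[0, 0, -0.4], [0, 0, 0], 0.75], [[0, 0, 0], [0, 0, 0], 0.75], [[0, 0, 0], [0, 0, 0], 0.75]]}}

```text
clock: 31.4
tcp_pos: [0.5931, 0.2043, 0.0435]
orientation: [0.0, 0.957, 0.291, 0.001]
wrist_force: [0.9, -0.1, 0.4]
finger_gap: 0.0747
```

```bash
python3 - <<'E'
from h import *
c=cam("side"); s=env.get_state();o=s["orientation"];print(s["tcp_pos"],np.degrees(2*np.arctan2(o[2],o[1])))
cv2.imwrite("pics/s20.png",cv2.resize(c["frame"][285:395,160:290,::-1],None,fx=5,fy=5,interpolation=2))
E
```

```text
[0.59356705 0.20453129 0.04394173] 33.87039837026988
```

View pics/s20.png

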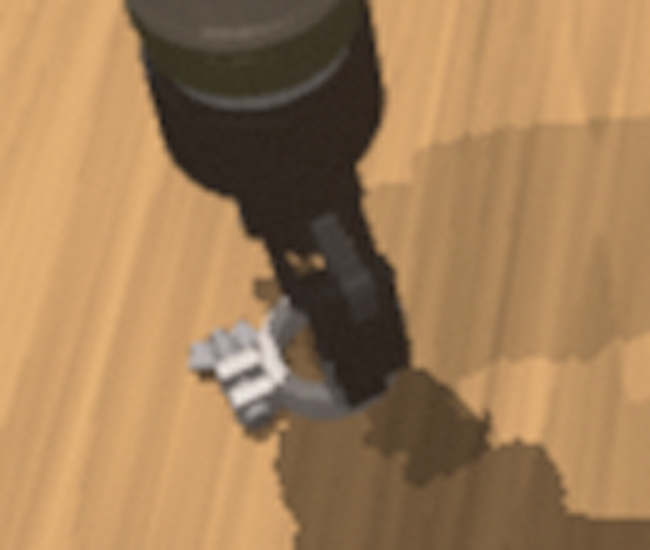

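>>> {"op": "move_arm", "data": {"commands": [[[-0.08, 0.01, -0.25], [0, 0, 0], 0.75], [[0, 0, -0.22], [0, 0, 0], 0.75], [[0, 0, 0], [0, 0, 0], 0.75], [[0, 0, 0], [0, 0, 0], 0.6], [[0, 0, 0], [0, 0, 0], 0.5]]}}

```text
clock: 31.95
tcp_pos: [0.5891, 0.2055, 0.023]
orientation: [0.0, 0.956, 0.292, 0.0]
wrist_force: [0.7, -0.4, 0.9]
finger_gap: 0.0645
```

>>> {"op": "move_arm", "data": {"commands": [[[0, 0, 0], [0, 0, 0], 0.4], [[0, 0, 0], [0, 0, 0], 0.3], [[0, 0, 0], [0, 0, 0], 0.1], [[0, 0, 0], [0, 0, 0], -1], [[0, 0, 0], [0, 0, 0], -1]], "newtons": 50}}

```text
clock: 32.45
tcp_pos: [0.5894, 0.2055, 0.0235]
orientation: [0.0, 0.956, 0.292, 0.001]
wrist_force: [-1.0, -0.4, 5.1]
finger_gap: 0.0488
```

>>> {"op": "move_arm", "data": {"commands": [[[0, 0, 0], [0, 0, 0], -1], [[0, 0, 0.2], [0, 0, 0], -1], [[0, 0, 0.3], [0, 0, 0], -1], [[0, 0, 0], [0, 0, 0], -1], [[0, 0, 0], [0, 0, 0], -1]]}}

```text
clock: 32.95
tcp_pos: [0.5893, 0.2055, 0.0434]
orientation: [0.0, 0.956, 0.292, 0.001]
wrist_force: [0.2, -0.3, -2.8]
finger_gap: 0.0489
```

```bash
python3 - <<'E'
from h import *
c=cam("side"); s=env.get_state();o=s["orientation"];print(s["tcp_pos"],s["wrist_force"],s["finger_gap"])
cv2.imwrite("pics/s21.png",cv2.resize(c["frame"][285:395,160:290,::-1],None,fx=5,fy=5,interpolation=2))
E
```

```text
[0.58892044 0.20539833 0.0429142 ] [-0.2879308  -0.43816942 -2.24938727] 0.04891487560794371
```

View pics/s21.png

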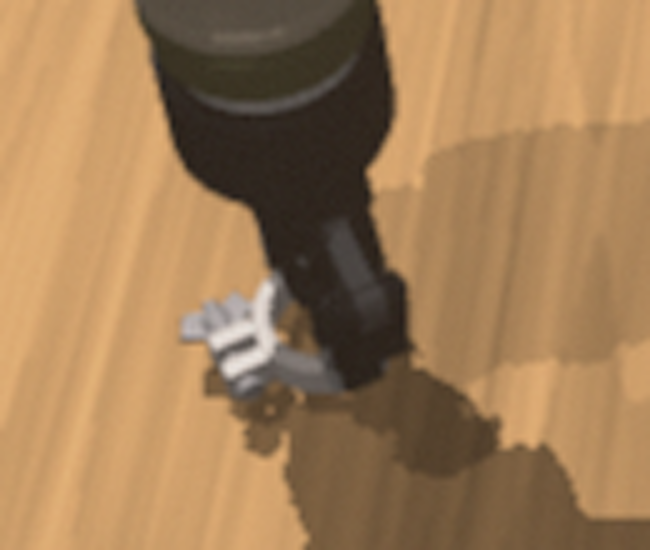

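The clamp is held. I'll turn it +63° and carry it to the keyhole recess, ring target (0.481, -0.1935).

>>> {"op": "move_arm", "data": {"commands": [[[0, 0, 0.8], [0, 0, 0.3], -1], [[0, -0.5, 0.8], [0, 0, 0.7], -1], [[-0.25, -0.9, 0.3], [0, 0, 0.7], -1], [[-0.25, -0.9, 0], [0, 0, 0.7], -1], [[-0.25, -0.9, 0], [0, 0, 0.7], -1]]}}

```text
clock: 33.5
tcp_pos: [0.5587, 0.0764, 0.1192]
orientation: [0.0, 0.87, 0.492, 0.0]
wrist_force: [0.5, -0.3, -1.8]
finger_gap: 0.0489
```

>>> {"op": "move_arm", "data": {"commands": [[[-0.25, -0.9, 0], [0, 0, 0.7], -1], [[-0.25, -0.9, 0], [0, 0, 0.7], -1], [[-0.25, -0.9, 0], [0, 0, 0.7], -1], [[-0.25, -0.9, 0], [0, 0, 0.7], -1], [[-0.25, -0.9, 0], [0, 0, 0.7], -1]]}}

```text
clock: 34.0
tcp_pos: [0.508, -0.1038, 0.1185]
orientation: [-0.0, 0.726, 0.688, -0.0]
wrist_force: [0.8, -0.1, -1.4]
finger_gap: 0.0487
```

>>> {"op": "move_arm", "data": {"commands": [[[-0.25, -0.8, 0], [0, 0, 0.7], -1], [[-0.2, -0.5, 0], [0, 0, 0.5], -1], [[0, 0, 0], [0, 0, 0], -1], [[0, 0, 0], [0, 0, 0], -1]]}}

```text
clock: 34.4
tcp_pos: [0.4905, -0.1547, 0.1185]
orientation: [-0.0, 0.668, 0.744, 0.0]
wrist_force: [-0.7, -0.4, -1.6]
finger_gap: 0.0489
```

```bash
python3 - <<'E'
from h import *
c=cam("side"); s=env.get_state();o=s["orientation"];print(s["tcp_pos"],np.degrees(2*np.arctan2(o[2],o[1])),s["finger_gap"])
b=cam("top")
cv2.imwrite("pics/m22.png",np.hstack([cv2.resize(k["frame"][y:y+120,x:x+95,::-1],None,fx=4,fy=4,interpolation=2) for k,y,x in((c,125,255),(b,125,350))]))
E
```

```text
[ 0.49079102 -0.15420182  0.11860893] 96.2652375845475 0.048728158680137586
```

View pics/m22.png

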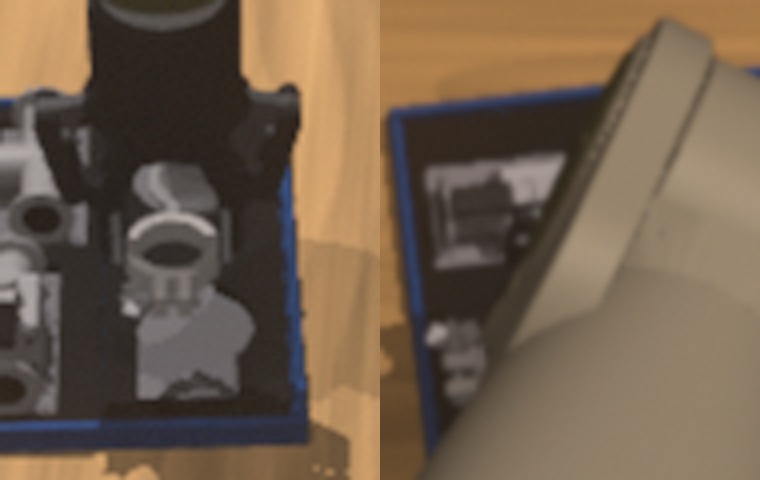

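The clamp is level, with its ears to +y and the nut to +x, as in the recess. I'll move over and lower.

>>> {"op": "move_arm", "data": {"commands": [[[-0.25, -0.98, 0], [0, 0, 0.07], -1], [[0, 0, -0.6], [0, 0, 0], -1], [[0, 0, -0.6], [0, 0, 0], -1], [[0, 0, -0.4], [0, 0, 0], -1], [[0, 0, 0], [0, 0, 0], -1]]}}

```text
clock: 35.0
tcp_pos: [0.4795, -0.1917, 0.0526]
orientation: [-0.002, 0.663, 0.749, -0.0]
wrist_force: [1.1, -1.0, -1.5]
finger_gap: 0.0489
```

```bash
python3 - <<'E'
from h import *
c=cam("side"); s=env.get_state();o=s["orientation"];print(s["tcp_pos"],np.degrees(2*np.arctan2(o[2],o[1])),s["finger_gap"])
cv2.imwrite("pics/s23.png",cv2.resize(c["frame"][140:240,250:350,::-1],None,fx=6,fy=6,interpolation=2))
E
```

```text
[ 0.48035802 -0.19229217  0.05393179] 96.9591013865511 0.04907464207451151
```

View pics/s23.png

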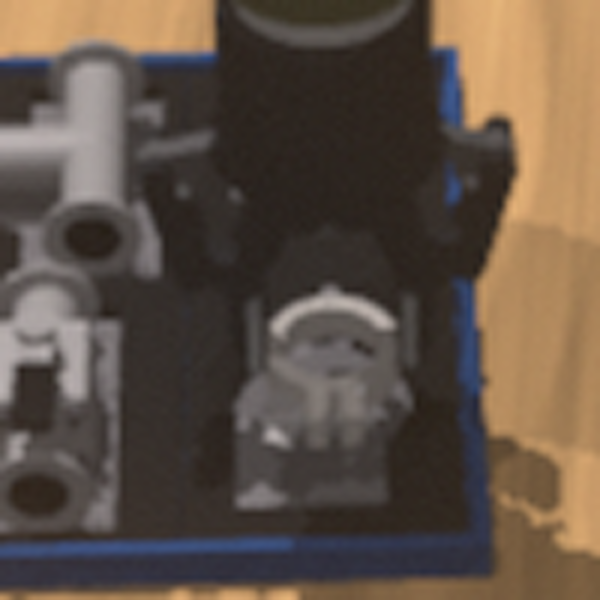

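>>> {"op": "move_arm", "data": {"commands": [[[0, -0.03, -0.15], [0, 0, 0], -1], [[0, 0, -0.15], [0, 0, 0], -1], [[0, 0, -0.1], [0, 0, 0], -1], [[0, 0, 0], [0, 0, 0], -1], [[0, 0, 0], [0, 0, 0], -1]]}}

```text
clock: 35.55
tcp_pos: [0.481, -0.195, 0.039]
orientation: [0.0, 0.663, 0.748, 0.0]
wrist_force: [0.1, 0.3, -0.9]
finger_gap: 0.0489
```

>>> {"op": "move_arm", "data": {"commands": [[[0, 0, -0.03], [0, 0, 0], -1], [[0, 0, 0], [0, 0, 0], -1], [[0, 0, 0], [0, 0, 0], -1]]}}

```text
clock: 35.85
tcp_pos: [0.481, -0.1951, 0.0378]
orientation: [0.0, 0.663, 0.748, 0.0]
wrist_force: [0.7, 0.8, -1.2]
finger_gap: 0.0491
```

>>> {"op": "move_arm", "data": {"commands": [[[0, 0, -0.03], [0, 0, 0], -1], [[0, 0, 0], [0, 0, 0], -1], [[0, 0, 0], [0, 0, 0], -1]]}}

```text
clock: 36.15
tcp_pos: [0.4809, -0.195, 0.0364]
orientation: [-0.0, 0.663, 0.748, 0.0]
wrist_force: [0.4, -0.5, -2.1]
finger_gap: 0.0491
```

>>> {"op": "move_arm", "data": {"commands": [[[0, 0.03, -0.04], [0, 0, 0], -1], [[0, 0, 0], [0, 0, 0], -1], [[0, 0, 0], [0, 0, 0], -1]]}}

```text
clock: 36.45
tcp_pos: [0.4808, -0.1937, 0.0348]
orientation: [-0.0, 0.663, 0.748, -0.0]
wrist_force: [0.3, 0.5, -1.4]
finger_gap: 0.0487
```

>>> {"op": "move_arm", "data": {"commands": [[[0, 0, -0.03], [0, 0, 0], -1], [[0, 0, 0], [0, 0, 0], -1], [[0, 0, 0], [0, 0, 0], -1]]}}

```text
clock: 36.75
tcp_pos: [0.4809, -0.1938, 0.0336]
orientation: [-0.0, 0.663, 0.748, 0.0]
wrist_force: [0.3, -1.1, -1.6]
finger_gap: 0.0488
```

>>> {"op": "move_arm", "data": {"commands": [[[0, 0, -0.02], [0, 0, 0], -1], [[0, 0, 0], [0, 0, 0], -1], [[0, 0, 0], [0, 0, 0], -1]]}}

```text
clock: 37.05
tcp_pos: [0.4809, -0.1938, 0.0328]
orientation: [0.0, 0.663, 0.748, 0.0]
wrist_force: [0.2, 0.4, -2.3]
finger_gap: 0.0488
```

>>> {"op": "move_arm", "data": {"commands": [[[0, 0, -0.02], [0, 0, 0], -1], [[0, 0, 0], [0, 0, 0], -1], [[0, 0, 0], [0, 0, 0], -1]]}}

```text
clock: 37.35
tcp_pos: [0.4809, -0.1938, 0.0321]
orientation: [0.0, 0.663, 0.748, 0.0]
wrist_force: [0.2, 0.6, -1.3]
finger_gap: 0.0491
```

>>> {"op": "move_arm", "data": {"commands": [[[0, 0, -0.02], [0, 0, 0], -1], [[0, 0, 0], [0, 0, 0], -1], [[0, 0, 0], [0, 0, 0], -1]]}}

```text
clock: 37.65
tcp_pos: [0.4811, -0.1939, 0.0315]
orientation: [0.0, 0.663, 0.748, 0.0]
wrist_force: [-1.1, 1.5, 2.0]
finger_gap: 0.0488
```

>>> {"op": "move_arm", "data": {"commands": [[[0, 0, -0.02], [0, 0, 0], -1], [[0, 0, 0], [0, 0, 0], -1], [[0, 0, 0], [0, 0, 0], -1]]}}

```text
clock: 37.95
tcp_pos: [0.4811, -0.1939, 0.0315]
orientation: [0.0, 0.663, 0.748, 0.0]
wrist_force: [-3.5, 2.3, 9.5]
finger_gap: 0.0491
```

Contact at 31.5 mm, exactly as predicted. Releasing and rising.

>>> {"op": "move_arm", "data": {"commands": [[[0, 0, 0.02], [0, 0, 0], 0.2], [[0, 0, 0], [0, 0, 0], 0.28], [[0, 0, 0], [0, 0, 0], 0.32], [[0, 0, 0], [0, 0, 0], 0.32]]}}

```text
clock: 38.35
tcp_pos: [0.4809, -0.1938, 0.0311]
orientation: [-0.0, 0.663, 0.748, 0.0]
wrist_force: [0.3, -0.7, -0.6]
finger_gap: 0.0562
```

>>> {"op": "move_arm", "data": {"commands": [[[0, 0, 0.2], [0, 0, 0], 0.35], [[0, 0, 0.5], [0, 0, 0], 0.5], [[0, 0, 1], [0, 0, 0], 0.6], [[0, 0, 1], [0, 0, 0], 0.6], [[0, 0.8, 0], [0, 0, 0], 0.6]]}}

```text
clock: 38.85
tcp_pos: [0.4852, -0.1659, 0.1455]
orientation: [0.006, 0.665, 0.747, 0.001]
wrist_force: [0.5, -0.6, 0.6]
finger_gap: 0.0685
```

>>> {"op": "move_arm", "data": {"commands": [[[0, 1, 0.2], [0, 0, 0], 0.6], [[0, 1, 0], [0, 0, 0], 0.6], [[0, 1, 0], [0, 0, 0], 0.6], [[0, 1, 0], [0, 0, 0], 0.6], [[0, 1, 0], [0, 0, 0], 0.6]]}}

```text
clock: 39.35
tcp_pos: [0.4809, 0.0397, 0.148]
orientation: [0.0, 0.664, 0.748, 0.0]
wrist_force: [-0.4, -0.1, 1.5]
finger_gap: 0.0681
```

>>> {"op": "move_arm", "data": {"commands": [[[0, 1, 0], [0, 0, 0], 0.6], [[0, 1, 0], [0, 0, 0], 0.6], [[0, 1, 0], [0, 0, 0], 0.6], [[0, 0, 0], [0, 0, 0], 0.6], [[0, 0, 0], [0, 0, 0], 0.6]]}}

```text
clock: 39.85
tcp_pos: [0.4807, 0.1589, 0.1476]
orientation: [0.0, 0.662, 0.749, -0.0]
wrist_force: [-0.3, -1.1, -0.2]
finger_gap: 0.0682
```

```bash
python3 - <<'E'
from h import *
s=env.get_state();print(s["tcp_pos"],s["wrist_force"])
for n,(y,x) in dict(top=(130,345),side=(130,215)).items():
    f=cam(n)["frame"][:,:,::-1]; cv2.imwrite(f"pics/{n}24.png",f)
    cv2.imwrite(f"pics/{n}24c.png",cv2.resize(f[y:y+135,x:x+155],None,fx=4.4,fy=4.4,interpolation=2))
E
```

```text
[0.48072732 0.15891805 0.14759802] [-0.29304106 -1.14641645 -0.18966015]
```

View pics/top24c.png

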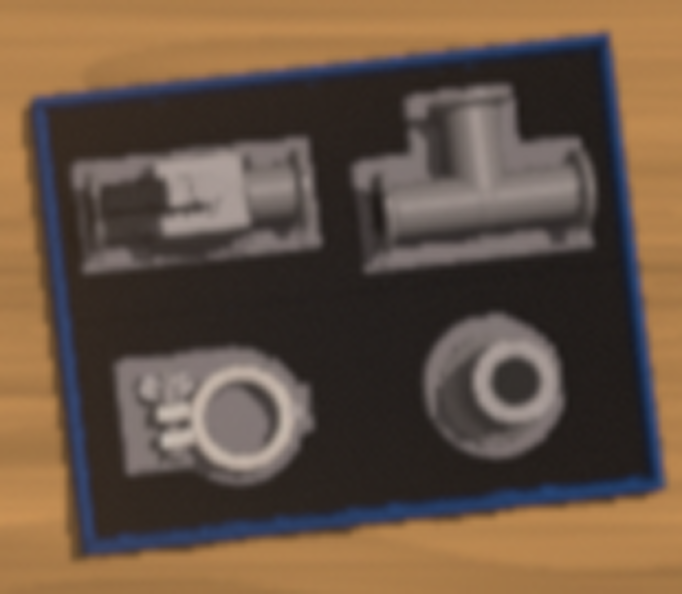

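View pics/side24c.png

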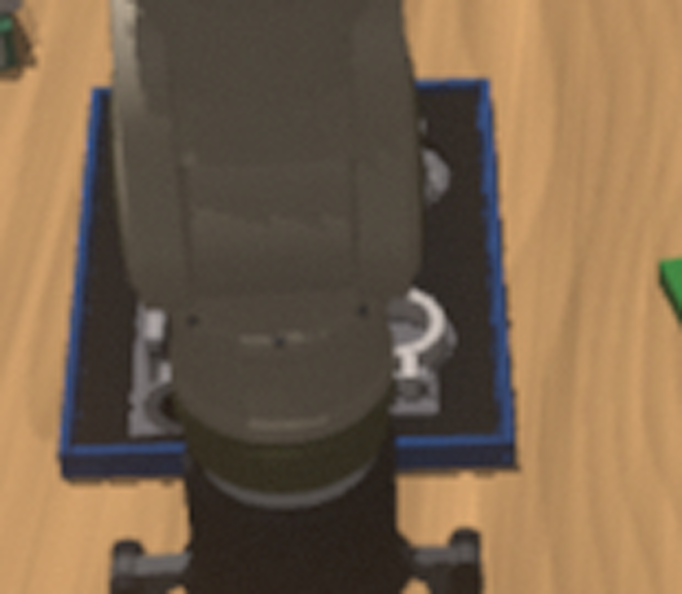

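View pics/side24.png

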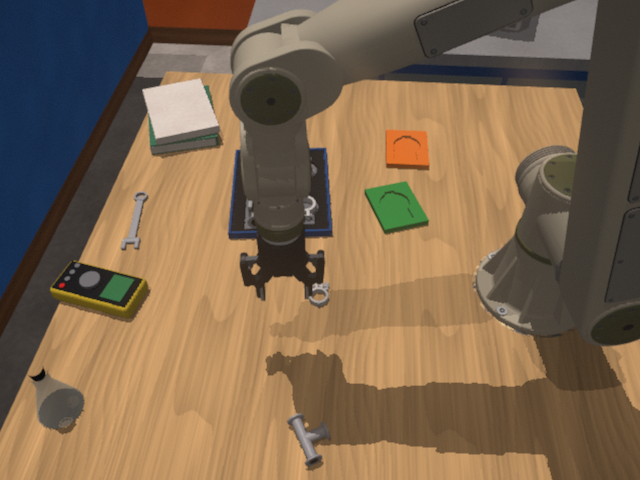

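All four sit in their recesses in the top view. The arm hides part of the side view, so I'll move it aside for a last check.

>>> {"op": "move_arm", "data": {"commands": [[[0, 1, 0.5], [0, 0, 0], 0.6], [[0, 1, 0.5], [0, 0, 0], 0.6], [[0, 1, 0], [0, 0, 0], 0.6], [[0, 1, 0], [0, 0, 0], 0.6], [[0, 1, 0], [0, 0, 0], 0.6]]}}

```text
clock: 40.45
tcp_pos: [0.4819, 0.358, 0.1878]
orientation: [0.0, 0.665, 0.747, 0.0]
wrist_force: [-0.0, 0.8, 0.8]
finger_gap: 0.0684
```

>>> {"op": "move_arm", "data": {"commands": [[[-0.5, 0.8, 0], [0, 0, 0], 0.6], [[-0.5, 0.8, 0], [0, 0, 0], 0.6], [[-0.5, 0.8, 0], [0, 0, 0], 0.6], [[0, 0, 0], [0, 0, 0], 0.6], [[0, 0, 0], [0, 0, 0], 0.6]]}}

```text
clock: 40.95
tcp_pos: [0.4213, 0.4535, 0.1871]
orientation: [0.0, 0.663, 0.748, -0.0]
wrist_force: [1.0, 0.3, 0.3]
finger_gap: 0.0685
```

```bash
python3 - <<'E'
from h import *
s=env.get_state();print(s["tcp_pos"],s["clock"])
c=cam("side"); f=c["frame"][:,:,::-1]
cv2.imwrite("pics/s25.png",cv2.resize(f[135:245,220:345],None,fx=6,fy=5.4,interpolation=2))
t=cam("top")
print("reducer bore",ray(t,(345+515/4.4,130+379/4.4),.048).round(4),"clamp ring",ray(t,(345+242/4.4,130+417/4.4),.024).round(4))
cv2.imwrite("pics/t25.png",t["frame"][:,:,::-1])
E
```

```text
[0.42132618 0.45348744 0.18714734] 40.95
reducer bore [ 0.4963 -0.3217  0.048 ] clamp ring [ 0.4799 -0.1946  0.024 ]
```

View pics/s25.png

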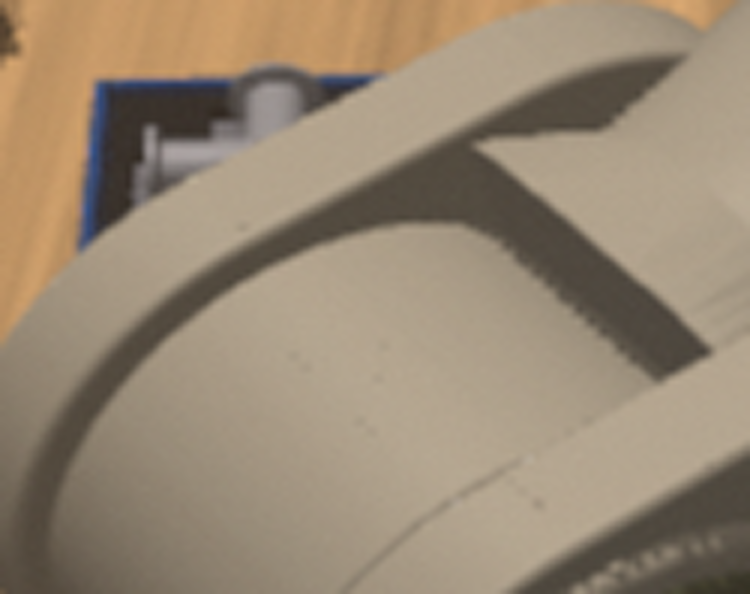

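View pics/t25.png

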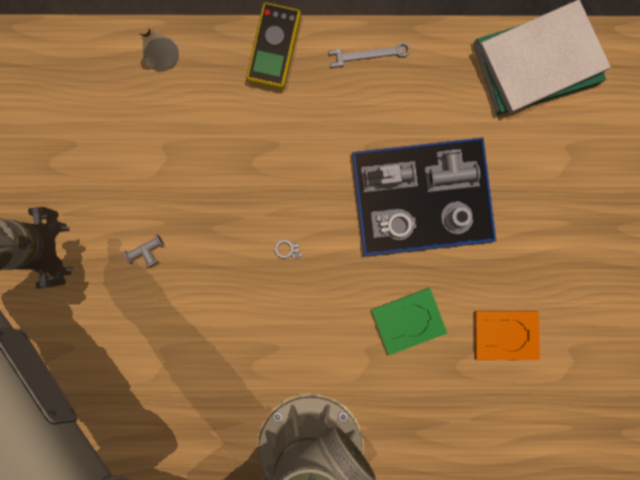

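The top view shows all four in place. The reducer's bore is within 2 mm of its recess centre and the ring within 2 mm of its own. The small tee (145,250) and small clamp (288,250) are unmoved. Handing in.

```bash
python3 -c "
from workcell import job
print(job.hand_in())"
```

```text
the job is handed in; nothing more can be done
None
```

I put the tee, valve, reducer (wide flange down) and big clamp, in that order, into their own foam recesses and handed the job in at about 41 s of the 99 s allowed. Each was lowered until it touched down, at about 5–13 N, then released with no visible drop.

**Position:** In the last top view all four lie inside their recess outlines. The reducer's bore and the clamp's ring are within about 2 mm of where they should be. The small tee and small clamp are where they were at the start, and the green and orange look-alikes were left alone.

**Disagreements and gaps:**
- **Floor height:** All four parts touched down about 5–6 mm lower than the stated dimensions gave. That puts the recess floor at about 8–9 mm above the bench, not 14 mm.
- **Finger gap:** The gap read 1–3 mm narrower than each part's true width on every grip.
- **Side view:** The arm blocked the side camera in the final check. Flatness therefore rests on that top view, the touchdown heights and the earlier side pictures, which show only the tee and valve already set down.

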